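# Blow off washed wheels and hang their baskets to drip

### The job

Switch the blower on by throwing its lever fully over to the right. Then take the wash baskets one after another, the one with the biggest wheel first and the smallest last, carry each by its bail low between the two nozzle posts (rim below the post tops, without knocking the posts) from the left side right out on the right side, and hang it by the bail over both prongs of a double hook of the drip rack, one basket to a hook. When all the baskets hang still, throw the lever fully back to the left, off; leave the other things on the bench alone.

Things in the scene. Friction and masses are not known exactly. Their poses are not given: they have to be found in the camera images.
- basket_large: loose steel wire basket, told from the others by its fixed turned aluminium wheel: 54 mm diameter, 30 mm high. Body 64 (x) x 104 (y) x 40 mm high; rigid bail in the plane x = 0: flat uprights at y = +-50 mm and a level bar, 120 mm high overall. Origin: centre of the underside, z up. May be absent. 0.2 to 0.4 kg
- basket_large_bail (a point): middle of the bail bar of basket_large, 116 mm above its underside; the bar is flat, 16 mm wide (x), 8 mm thick (z), 104 mm long along the basket's y (94 mm clear between the uprights); axes as the basket's
- basket_medium: loose steel wire basket, told from the others by its fixed turned aluminium wheel: 40 mm diameter, 26 mm high. Body 64 (x) x 104 (y) x 40 mm high; rigid bail in the plane x = 0: flat uprights at y = +-50 mm and a level bar, 120 mm high overall. Origin: centre of the underside, z up. May be absent. 0.2 to 0.4 kg
- basket_medium_bail (a point): middle of the bail bar of basket_medium, 116 mm above its underside; the bar is flat, 16 mm wide (x), 8 mm thick (z), 104 mm long along the basket's y (94 mm clear between the uprights); axes as the basket's
- basket_small: loose steel wire basket, told from the others by its fixed turned aluminium wheel: 27 mm diameter, 22 mm high. Body 64 (x) x 104 (y) x 40 mm high; rigid bail in the plane x = 0: flat uprights at y = +-50 mm and a level bar, 120 mm high overall. Origin: centre of the underside, z up. May be absent. 0.2 to 0.4 kg
- basket_small_bail (a point): middle of the bail bar of basket_small, 116 mm above its underside; the bar is flat, 16 mm wide (x), 8 mm thick (z), 104 mm long along the basket's y (94 mm clear between the uprights); axes as the basket's
- gate: fixed blow-off gate: base plate 190 (x) x 60 (y) x 6 mm, two nozzle posts 22 (x) x 30 (y) mm at x = +-63 mm, tops 120 mm above the table, clear width between nozzle tips 92 mm, open at the top. Origin: centre of the underside, midway between the posts; the passage runs along its y: +y the left (entry) side, -y the right (exit) side
- rack: fixed drip rack: grey tray 170 (x) x 440 (y) x 16 mm, two 20 mm square posts 230 mm high at x = +60, y = +-205 mm, between them a 14 mm back rail at x = +60, z = 217 mm that carries three double hooks pointing to -x. Origin: centre of the underside
- blower (a joint): toggle lever of the blower: 0 = off, leaning to the left as the robot looks, +y (-x of its block); 1.0 rad = on, leaning to the right (+x of its block). Stays where it is left. The hinge runs along the block's y, 62 mm above the table
- blower_base: fixed block of the blower lever, 70 (x) x 50 (y) x 65 mm high; origin: on its centre line 40 mm above the table, straight below the hinge; its x is the direction towards on, roughly to the robot's right (world -y)
- blower_tip (a point): centre of the 26 mm ball knob on the lever's end, 80 mm from the hinge
- spare_wheel: bystander: loose turned wheel, 54 mm diameter, 30 mm high; origin at the centre of its underside
- screwdriver: bystander: screwdriver lying on the table
- spray_bottle: bystander: white bottle, 56 mm diameter, 150 mm high; origin at the centre of its underside
- hook_0 (a point): left (+y) double hook of the rack: where the middle of a bail bar lies when well hung. Two 8 mm round prongs along x at y = +-26 mm from here (44 mm free between), their tops 4 mm below this point; level from the back rail (90 mm behind, +x) to 22 mm in front (-x), then turned straight up, ends 24 mm above this point. Axes as the rack's: x away from the robot
- hook_1 (a point): middle double hook of the rack: where the middle of a bail bar lies when well hung. Two 8 mm round prongs along x at y = +-26 mm from here (44 mm free between), their tops 4 mm below this point; level from the back rail (90 mm behind, +x) to 22 mm in front (-x), then turned straight up, ends 24 mm above this point. Axes as the rack's: x away from the robot
- hook_2 (a point): right (-y) double hook of the rack: where the middle of a bail bar lies when well hung. Two 8 mm round prongs along x at y = +-26 mm from here (44 mm free between), their tops 4 mm below this point; level from the back rail (90 mm behind, +x) to 22 mm in front (-x), then turned straight up, ends 24 mm above this point. Axes as the rack's: x away from the robot
Not all that is in view belongs to the job. What is shaped like the blower_base but purple is not meant.

How it is judged:
By the outcome, as a careful person would: the job done as asked, in the order asked, and still so for the second after the job is handed in, with the robot touching nothing.
Of basket_large, basket_medium, basket_small only 2 to 3 are there at a start; the rules pass over those that are not, and their reading is None.
At some moment in a run one of basket_large, basket_medium, basket_small may be knocked a few centimetres aside while the robot is not near it.
It also fails if it takes over 208 s, if anything falls off the work surface, if the arm or the gripper's body presses on something with over 40 N, if the wrist force passes 120 N, or if a joint passes its speed limit or range.

### The arm

A 7-joint arm with a two-finger parallel gripper is mounted at the origin on the work surface. World frame = base frame: x ahead of the robot, y to its left, z up, the work surface at z = 0. Lengths are in m, angles in rad, forces in N, time in s.
With the tool pointing down it reaches from about 0.425 to 0.875 m from the base axis. Payload 4.7 kg.
Tool frame: the origin (TCP) lies at the very end of the fingers, on their centre line; the grasp point (between the pads) lies 19 mm behind it; x points along the fingers, y is the direction in which the jaws open and shut, and the axes are right-handed (so a half turn about x gives the same grasp; the last joint's range is limited). The gripper opens to 87 mm and grips with 3 to 60 N. Pads are 19 mm wide; open, the fingers measure 117 mm over their backs; the gripper's body (75 mm by 190 mm) begins 51 mm behind the grasp point.
Start: joints at [1.217, 0.321, -0.07, 1.45, 0.023, 1.371, -0.057], TCP at [0.234, -0.607, 0.223] pointing down, gripper open.
Joint ranges: [-2.86, 2.86], [-0.3, 2.09], [-1.38, 1.24], [0.06, 2.45], [-1.56, 4.7], [0.09, 2.05], [-2.69, 2.69]. Speed limits (rad/s): [2.57, 2.57, 3.14, 3.14, 3.14, 3.14, 3.14].

### API

Orientations are given as a rotation vector (axis times angle).
In Python, from bench import ctrl gives the robot as it stands.
- The arm moves only by the tool step_arm, never from a script. Its argument "increments" is one flat list of numbers, 6 for each row, row after row: the shift along the tool's x, y, z in cm, then the turn, a rotation vector about the tool's x, y, z in rad. In form: [tx, ty, tz, ax, ay, az, tx, ty, tz, ax, ay, az, ...]. A call has 1 to 12 rows; each row shifts and turns the commanded pose from where the row before left it, along the tool's axes as they then stand; what a row does not reach is not made up. A row lasts 1/8 s, in which the tool goes at most 62.5 mm and 10.7 degrees, less where a joint would pass 70% of its speed; a pose out of reach is approached as far as the arm can. A call with a gripper value outside its range is refused whole. "fingers" is the opening in per cent of the stroke, from 0 (shut) to 100 (fully open), set as the call begins (left out, the last holds). The fingers move at their own pace and stop on an object; "force" is the grip in N (left out, the last holds). Time passes only in rows, so rows that do not move let the fingers close. It gives the time, the measured TCP pose, the force and the opening at its end, in the units of the state.
- ctrl.get_state(): the state, without advancing time (a new reading comes with each control period).
- ctrl.get_image(name): name is "side" or "top" or "wrist"; returns the picture (384x512x3 uint8, red, green, blue); there is no depth.
- ctrl.camera_params(name): a dict with "vertical_fov" (degrees; the focal length in pixels is half the picture's height over the tangent of half this angle, whatever the lens; pixels are square), "cx", "cy" (the principal point, pixels), "k1" (the pictures are not rectified: a ray, as slopes to the right and down, at radius r is drawn at 1 + k1 r^2 times it, then the intrinsics apply), "R" (3x3) and "t" (3): a world point X has camera coordinates R X + t. Camera axes: x right, y down, z forward; pixel columns grow to the right and rows downward; lengths in m; the calibration is good to about 2 mm. A picture is of the moment at which its call begins: read the wrist's pose just before it. camera_params takes no time and is no camera call; for the wrist camera it gives the pose at the moment of the call.
- ctrl.close_job(): hands the job in, once; it reports no verdict.
Trained networks look in the newest picture that a camera, given by its name, has taken for a name from the list of things; names that differ only in an ending like _2 or _b are one class to them, and where a whole thing is asked for, a point or a joint stands for the part that bears it (a point fixed in the world has none). Each returns a list of dicts, best first, with "score" (0 to 1); they miss things now and then, are a little off and sometimes report something else, mostly with a low value. They report only what shows in the picture. A call takes as long as a camera call. They do not tell look-alikes from the thing itself.
- ctrl.search_frame(camera, name): "xyz" ([x, y, z] in m, in the coordinates of the camera as it stood for that picture, good to about 4 mm: the middle of the surface that is visible of it).
- ctrl.silhouettes(camera, name): "pixels" (384x512 bool, what is visible of it).
- ctrl.spot_point(camera, name): "xyz" ([x, y, z] in m, in the coordinates of the camera as it stood for that picture, good to about 4 mm: a listed point, or the origin of a listed thing).
The state is a dict: "time": time; "joint_positions": joint angles; "qd": joint speeds; "joint_torque": joint torques, N m; "position": TCP position; "tool_rot": TCP orientation; "ft_force": force on the tool from outside, world axes, zero at the start; "torque": the same for the moment, N m; "grip_width": opening from 0.0 (shut) to 1.0 (fully open).
Only numpy, scipy, OpenCV 4.12 (cv2) and the standard library are available. Lean on these libraries where they do the work, as an engineer would, in place of code of your own. Each camera call takes 0.05 s, during which the arm holds its last target.

## Working session

There is one attempt and no reset: what is moved stays moved. The work goes in short steps, Python scripts to look and compute and a tool call to move; the robot and the scene stay as the last step left them, time stands still between calls to the robot, and variables do not carry over. Pictures are saved under pics/ and viewed, and the job is handed in when it is done.

Besides the shell and the picture viewer there is one more tool, called after ">>>" as name(argument=value, ...), one argument or row to a line, values as JSON. step_arm: Moves the arm, as the interface text tells. Its arguments: {"type":"object","properties":{"increments":{"type":"array","items":{"type":"number"}},"fingers":{"type":"number"},"force":{"type":"number"}},"required":["increments"]}

```bash
ls; mkdir -p pics
cat > h.py <<'E'
import numpy as np, cv2
from bench import ctrl
from scipy.spatial.transform import Rotation as Rn
def snap(n,f):
    im=ctrl.get_image(n); cv2.imwrite('pics/'+f,cv2.cvtColor(im,cv2.COLOR_RGB2BGR)); return im
def towld(p,xyz):
    R=np.array(p['R']);t=np.array(p['t']);return R.T@(np.array(xyz)-t)
def foc(p): return 192/np.tan(np.radians(p['vertical_fov'])/2)
def ray(p,u,v):
    f=foc(p);d=np.array([(u-p['cx'])/f,(v-p['cy'])/f]);s=d.copy()
    for _ in range(30): s=d/(1+p['k1']*(s@s))
    R=np.array(p['R']);t=np.array(p['t']);return -R.T@t,R.T@np.array([s[0],s[1],1])
def onz(p,u,v,z):
    c,d=ray(p,u,v);return c+d*(z-c[2])/d[2]
def proj(p,X):
    c=np.array(p['R'])@np.array(X)+np.array(p['t']);s=c[:2]/c[2];s=s*(1+p['k1']*(s@s));return s*foc(p)+[p['cx'],p['cy']]
E
python3 - <<'E'
from h import *
s=ctrl.get_state();print(s)
for n in ['side','top','wrist']:
    snap(n,n+'0.png');p=ctrl.camera_params(n);print(n,p, towld(p,[0,0,0]))
E
```

```text
pics
{'time': 0.0, 'joint_positions': array([ 1.21708714,  0.32183579, -0.07011538,  1.45169131,  0.0226253 ,
        1.37079985, -0.05691077]), 'qd': array([-9.26730375e-04, -1.39374579e-03, -9.79376480e-05, -8.08401938e-04,
        1.27689372e-03, -1.28823710e-04,  9.42692163e-04]), 'joint_torque': array([-6.43280032e-05, -4.91282129e+01, -4.04140949e-01, -3.12525022e+01,
       -6.39184099e-02,  4.36723139e-02,  2.02231736e-04]), 'position': array([ 0.23348136, -0.60601463,  0.22144528]), 'tool_rot': array([ 2.02090903,  0.37799051, -2.02187103]), 'ft_force': array([-0.57478542, -0.10315906, -0.16360149]), 'torque': array([ 0.01895086, -0.03350538, -0.00904936]), 'grip_width': 1.00094917755326}
side {'vertical_fov': 44.142454670908876, 'cx': 265.09954933092416, 'cy': 198.43463133080286, 'k1': -0.0010013869363454005, 'R': array([[-0.7627525 , -0.64668327,  0.00305976],
       [-0.35095353,  0.4099607 , -0.84188113],
       [ 0.54317607, -0.64322078, -0.53965433]]), 't': array([0.39365539, 0.33944542, 1.2559289 ])} [-0.26279932  0.92325063  0.96233567]
top {'vertical_fov': 50.62440903817314, 'cx': 263.68965899863974, 'cy': 190.10298315707055, 'k1': -0.1354723800759894, 'R': array([[ 0.02137558, -0.99977028, -0.00156951],
       [-0.99153117, -0.02099823, -0.12816015],
       [ 0.12809775,  0.00429572, -0.99175224]]), 't': array([-0.01635738,  0.55989479,  1.27233701])} [ 0.39251928 -0.01006242  1.33357361]
wrist {'vertical_fov': 58.144377324762715, 'cx': 258.06140370623586, 'cy': 189.12306584382435, 'k1': 0.023137962901411364, 'R': array([[ 0.35959112, -0.93310598, -0.00273112],
       [-0.90528203, -0.34957509,  0.24137459],
       [-0.22618281, -0.08432373, -0.97042818]]), 't': array([-0.64904473, -0.02950839,  0.38989257])} [ 0.2948643  -0.58306572  0.38371269]
```

View pics/top0.png

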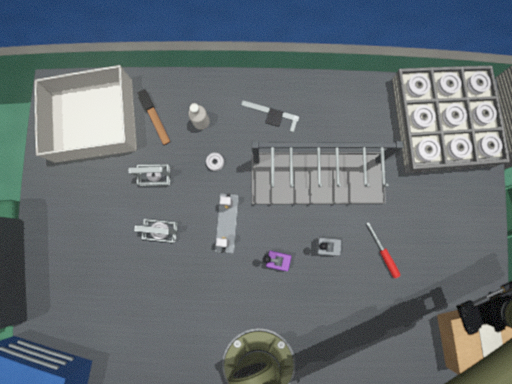

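View pics/side0.png

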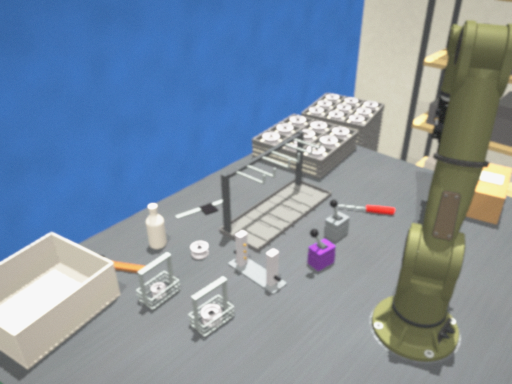

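Run:
```python
from h import *
for n in ['top','side']:
    p=ctrl.camera_params(n)
    for nm in ['basket_large','basket_large_bail','basket_medium','basket_medium_bail','basket_small','basket_small_bail','gate','rack','blower_base','blower_tip','hook_0','hook_1','hook_2']:
        r=ctrl.spot_point(n,nm)
        print(n,nm,[(round(q['score'],2),np.round(towld(p,q['xyz']),3).tolist()) for q in r[:4]])
```

```text
top basket_large [(0.56, [0.419, 0.334, 0.005])]
top basket_large_bail [(0.74, [0.423, 0.328, 0.113])]
top basket_medium [(0.93, [0.611, 0.36, -0.0])]
top basket_medium_bail [(0.79, [0.61, 0.364, 0.117])]
top basket_small []
top basket_small_bail []
top gate [(0.85, [0.456, 0.112, -0.003])]
top rack [(0.62, [0.611, -0.183, 0.003]), (0.6, [0.42, 0.332, -0.0])]
top blower_base [(0.88, [0.382, -0.211, 0.042]), (0.59, [0.34, -0.054, 0.039])]
top blower_tip [(0.64, [0.344, -0.015, 0.132]), (0.43, [0.386, -0.184, 0.132])]
top hook_0 [(0.87, [0.577, -0.187, 0.23]), (0.75, [0.577, -0.055, 0.222]), (0.57, [0.582, -0.313, 0.224])]
top hook_1 [(0.87, [0.577, -0.187, 0.23]), (0.75, [0.577, -0.055, 0.222]), (0.57, [0.582, -0.313, 0.224])]
top hook_2 [(0.87, [0.577, -0.187, 0.23]), (0.75, [0.577, -0.055, 0.222]), (0.57, [0.582, -0.313, 0.224])]
side basket_large [(0.67, [0.422, 0.331, 0.0])]
side basket_large_bail [(0.91, [0.42, 0.332, 0.115])]
side basket_medium [(0.83, [0.605, 0.364, 0.001])]
side basket_medium_bail [(0.85, [0.61, 0.36, 0.115]), (0.31, [0.387, -0.185, 0.132])]
side basket_small []
side basket_small_bail []
side gate [(0.57, [0.457, 0.111, -0.0])]
side rack [(0.61, [0.602, -0.182, 0.001]), (0.56, [0.603, 0.363, 0.001]), (0.43, [0.381, -0.212, 0.042])]
side blower_base [(0.88, [0.383, -0.21, 0.04]), (0.66, [0.336, -0.056, 0.042])]
side blower_tip [(0.61, [0.342, -0.015, 0.134]), (0.56, [0.391, -0.185, 0.132])]
side hook_0 [(0.8, [0.582, -0.183, 0.226]), (0.69, [0.588, -0.315, 0.223]), (0.68, [0.578, -0.052, 0.224])]
side hook_1 [(0.8, [0.582, -0.183, 0.226]), (0.69, [0.588, -0.315, 0.223]), (0.68, [0.578, -0.052, 0.224])]
side hook_2 [(0.8, [0.582, -0.183, 0.226]), (0.69, [0.588, -0.315, 0.223]), (0.68, [0.578, -0.052, 0.224])]
```

Run:
```python
from h import *
t=cv2.imread('pics/top0.png');s=cv2.imread('pics/side0.png')
a=cv2.resize(t[145:275,115:255],None,fx=5,fy=5,interpolation=cv2.INTER_CUBIC)[:600]
cv2.imwrite('pics/c1.png',a)
b=cv2.resize(s[220:340,120:300],None,fx=4.4,fy=4.4,interpolation=cv2.INTER_CUBIC);cv2.imwrite('pics/c2.png',b)
c=cv2.resize(t[130:280,240:410],None,fx=4,fy=4,interpolation=cv2.INTER_CUBIC);cv2.imwrite('pics/c3.png',c)
p=ctrl.camera_params('top')
# wheel silhouettes
for n in ['top','side']:
  for nm in ['basket_large','basket_medium','basket_small','spare_wheel']:
    for q in ctrl.silhouettes(n,nm)[:3]:
        m=q['pixels'];v,u=np.where(m);print(n,nm,round(q['score'],2),m.sum(),u.min(),u.max(),v.min(),v.max(),cv2.minAreaRect(np.c_[u,v].astype(np.float32)))
```

```text
top basket_large 0.64 722 135 177 219 241 ((155.67684936523438, 229.90853881835938), (41.74312210083008, 20.20897102355957), 6.340191841125488)
top basket_medium 0.74 766 128 170 165 185 ((149.0, 175.0), (20.0, 42.0), 90.0)
top spare_wheel 0.64 207 207 222 154 170 ((214.5, 162.0), (16.0, 15.0), 90.0)
side basket_large 0.58 1590 190 234 277 336 ((212.20376586914062, 307.4132080078125), (42.17754364013672, 55.99058151245117), 55.61965560913086)
side basket_large 0.4 71 330 337 200 216 ((333.5, 208.0), (16.0, 7.0), 90.0)
side basket_medium 0.87 1308 138 179 253 309 ((157.72059631347656, 282.3676452636719), (42.18865203857422, 50.249088287353516), 59.03623962402344)
side spare_wheel 0.71 243 191 208 241 257 ((199.5, 249.0), (16.0, 17.0), 90.0)
```

View pics/c1.png

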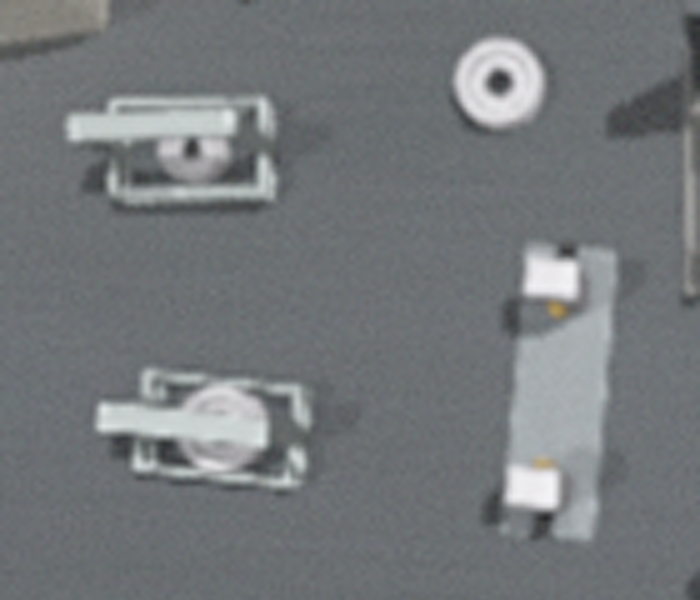

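View pics/c2.png

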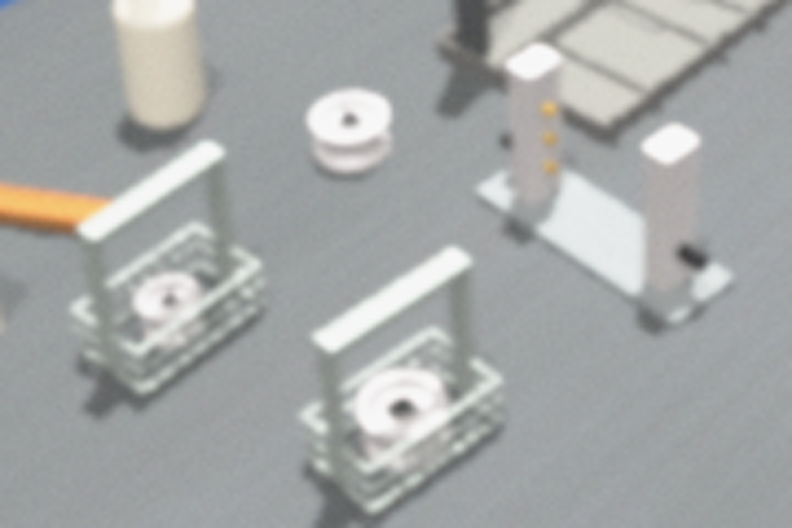

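View pics/c3.png

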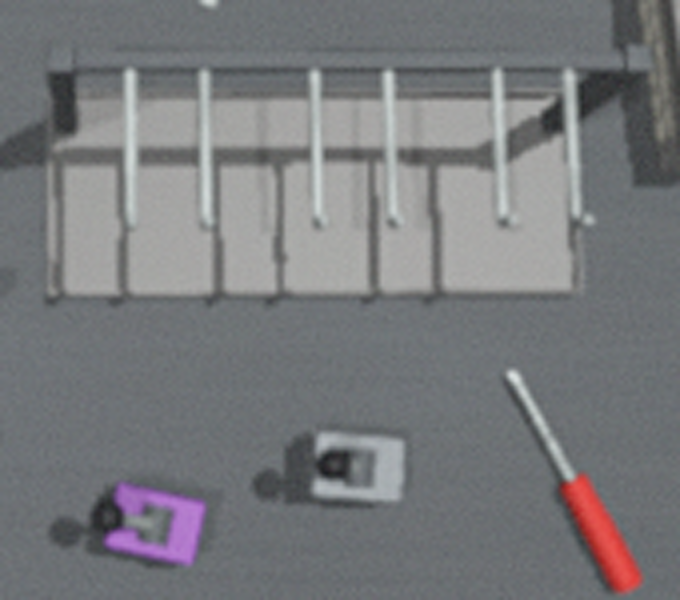

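```bash
cat > ov.py <<'E'
from h import *
def T(o,yaw,P):
    c,s=np.cos(yaw),np.sin(yaw);P=np.array(P,float);return np.c_[o[0]+c*P[:,0]-s*P[:,1],o[1]+s*P[:,0]+c*P[:,1],P[:,2]+(o[2] if len(o)>2 else 0)]
def rect(x0,x1,y0,y1,z): 
    q=[(x0,y0,z),(x1,y0,z),(x1,y1,z),(x0,y1,z)];return [(q[i],q[(i+1)%4]) for i in range(4)]
def rack():
    L=rect(-.085,.085,-.22,.22,.016)
    for h in (.13,0,-.13):
        for d in (-.026,.026): L+=[((.06,h+d,.217),(-.052,h+d,.217)),((-.052,h+d,.217),(-.052,h+d,.249))]
    L+=[((.06,-.205,.224),(.06,.205,.224))]
    return L
def gate():
    L=rect(-.095,.095,-.03,.03,.006)
    for x in(-.063,.063): L+=rect(x-.011,x+.011,-.015,.015,.12)
    return L
def basket(): return rect(-.032,.032,-.052,.052,.04)+rect(-.008,.008,-.052,.052,.12)
def block(): return rect(-.035,.035,-.025,.025,.065)
def draw(cam,img,box,k,items,f):
    p=ctrl.camera_params(cam);x0,y0,x1,y1=box
    a=cv2.resize(img[y0:y1,x0:x1],None,fx=k,fy=k,interpolation=cv2.INTER_CUBIC)
    for o,yaw,L in items:
        for A,B in L:
            q=[(proj(p,X)-[x0,y0]+.5)*k for X in T(o,yaw,[A,B])]
            cv2.line(a,*[tuple(int(round(z)) for z in w) for w in q],(0,0,255),1)
    cv2.imwrite('pics/'+f,a)
E
cat > a.py <<'E'
from ov import *
import sys
RK=((.606,-.183),-.02);GT=((.456,.111),-.05);BL=((.421,.331),-.07);BM=((.609,.362),0.02);BB=((.383,-.211),-np.pi/2-.03)
it=[(*RK,rack()),(*GT,gate()),(*BL,basket()),(*BM,basket()),(*BB,block())]
t=cv2.imread('pics/top0.png');s=cv2.imread('pics/side0.png');v=sys.argv[1]
draw('top',t,(115,145,255,260),5,it,f'o1{v}.png');draw('top',t,(240,130,410,280),4,it,f'o3{v}.png')
draw('side',s,(120,220,300,340),4.4,it,f'o2{v}.png')
draw('side',s,(210,120,370,250),4.4,it,f'o4{v}.png')
E
python3 a.py a
```

```text
(no output)
```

View pics/o1a.png

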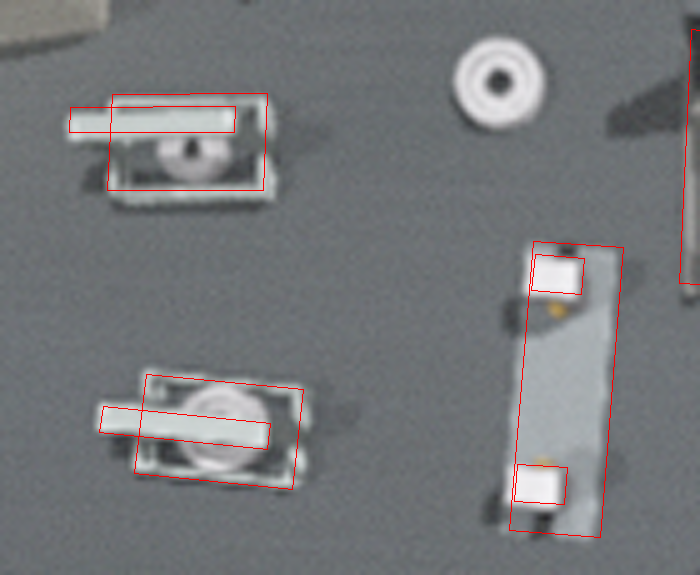

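View pics/o3a.png

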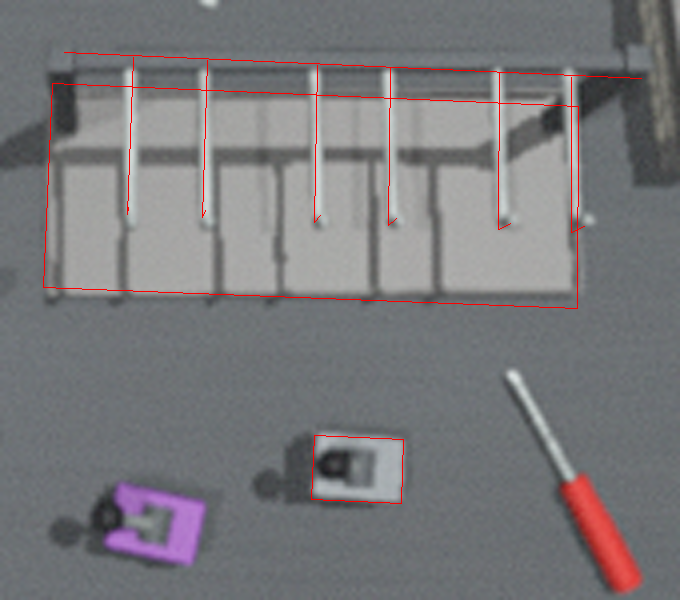

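View pics/o2a.png

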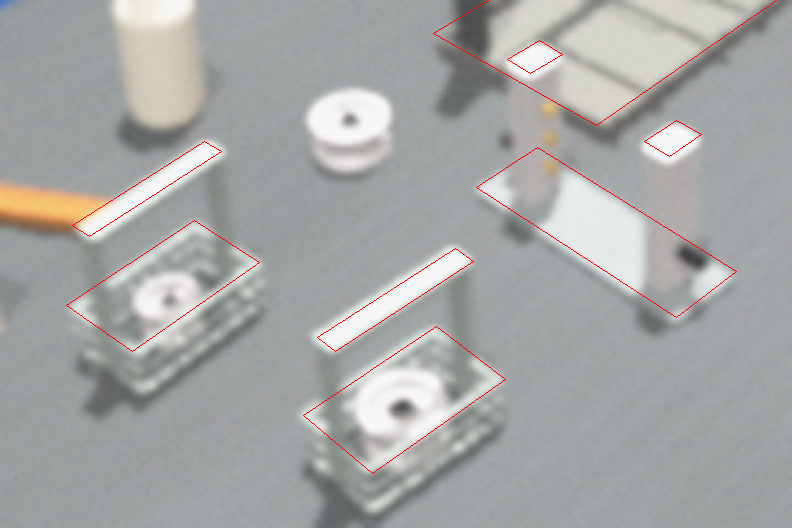

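View pics/o4a.png

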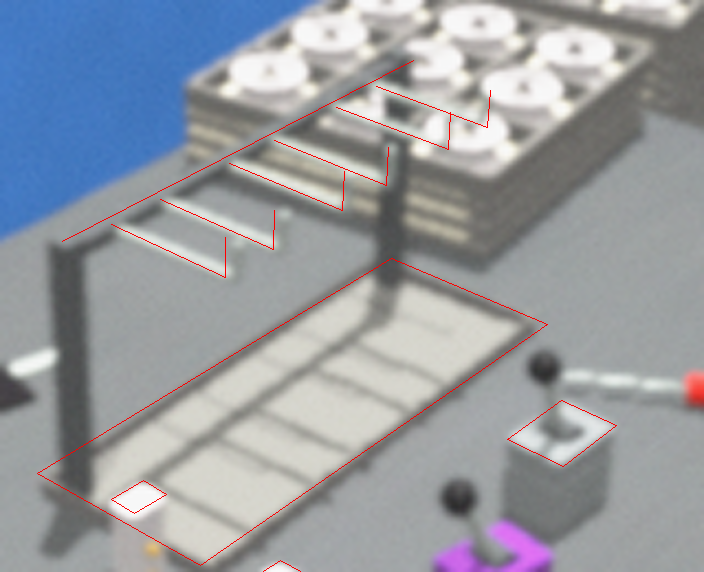

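```bash
sed -i 's/^RK=.*/RK=((.605,-.184),.022);GT=((.4545,.1135),-.05);BL=((.420,.331),-.06);BM=((.607,.360),0.035);BB=((.383,-.2105),-np.pi\/2-.03)/' a.py
python3 a.py b
python3 - <<'E'
from h import *
p=ctrl.camera_params('top');print(onz(p,240+333/4-.5,130+464/4-.5,.132))
p=ctrl.camera_params('side');print(onz(p,210+545/4.4-.5,120+367/4.4-.5,.132))
print(Rn.from_rotvec(ctrl.get_state()['tool_rot']).as_matrix().round(3))
E
```

```text
[ 0.38678024 -0.18244181  0.132     ]
[ 0.38957502 -0.18844389  0.132     ]
[[-0.     0.36  -0.933]
 [-0.    -0.933 -0.36 ]
 [-1.     0.     0.   ]]
```

View pics/o1b.png

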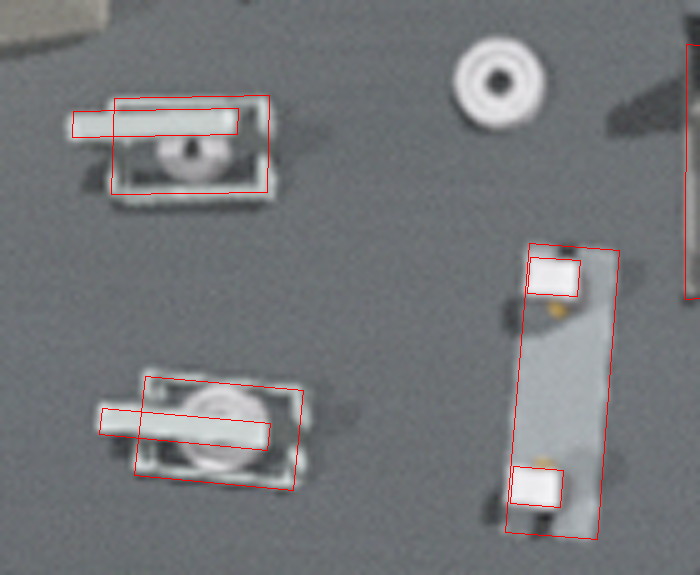

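View pics/o3b.png

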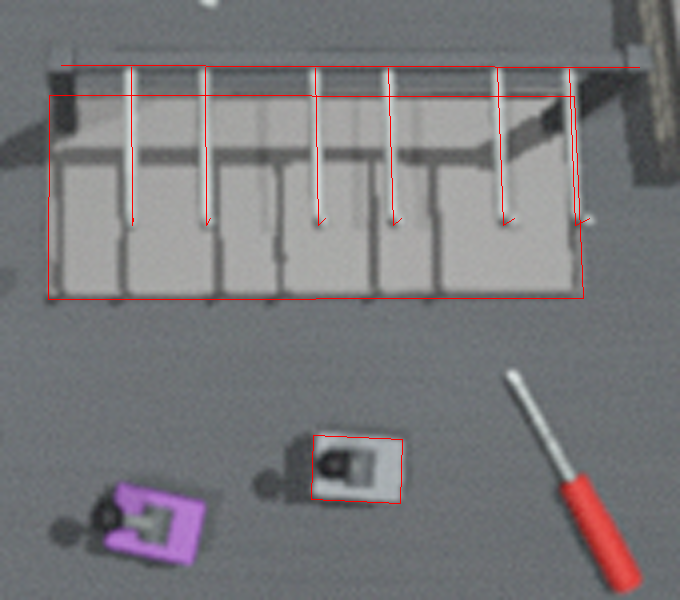

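View pics/o4b.png

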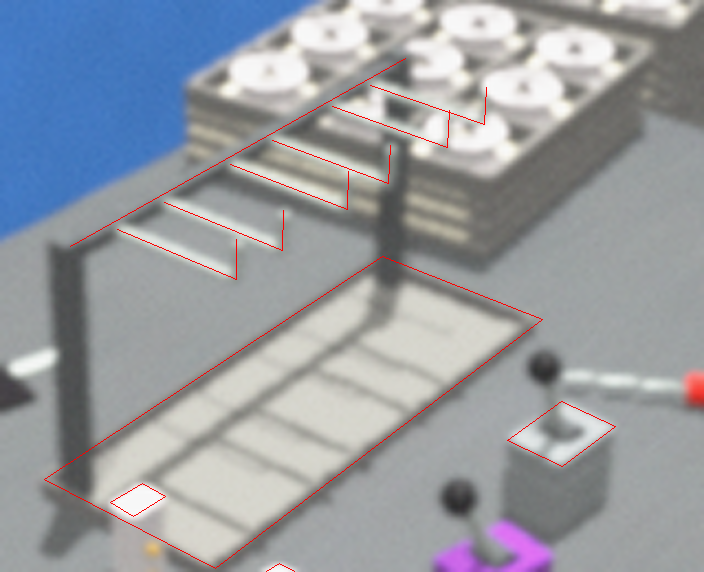

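View pics/o2b.png

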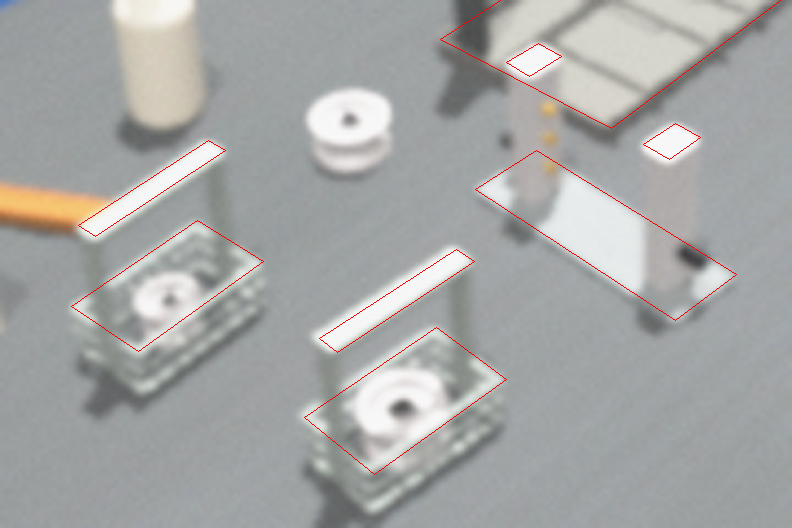

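>>> step_arm(
  increments=[-0.5,0,0,-0.172,0,0,-0.5,0,0,-0.172,0,0,0,0,0,-0.172,0,0,0,0,0,-0.172,0,0,0,0,0,-0.172,0,0,0,0,0,-0.172,0,0,0,0,0,-0.172,0,0,0,0,0,0,0,0],
  fingers=0,
)

```text
time: 2.85
position: [0.2336, -0.6066, 0.2325]
tool_rot: [1.21, 1.209, -1.21]
ft_force: [0.0, 0.2, 0.3]
grip_width: 0.17
```

>>> step_arm(
  increments=[0,2.33,-3.83,0,0,0,0,2.33,-3.83,0,0,0,0,2.33,-3.83,0,0,0,0,2.33,-3.83,0,0,0,0,2.33,-3.83,0,0,0,0,2.33,-3.83,0,0,0,0,2.33,-3.83,0,0,0,0,2.33,-3.83,0,0,0,0,-0.6,-4.1,0,0,0,0,-0.6,-4.1,0,0,0,0,-0.6,-4.1,0,0,0,0,-0.6,-4.2,0,0,0],
)

```text
time: 4.35
position: [0.3955, -0.1336, 0.2328]
tool_rot: [1.211, 1.207, -1.211]
ft_force: [0.8, -0.5, 0.1]
grip_width: 0.01
```

>>> step_arm(
  increments=[0,0,0,0,0,0],
)

```text
time: 4.47
position: [0.3958, -0.1322, 0.2331]
tool_rot: [1.206, 1.209, -1.207]
ft_force: [-0.0, -0.4, 0.3]
grip_width: 0.005
```

>>> step_arm(
  increments=[3,0,0,0,0,0,4,0,0,0,0,0,4.3,0,0,0,0,0,0,0,2.5,0,0,0,0,0,1,0,0,0,0,0,1,0,0,0,0,0,1,0,0,0],
)

```text
time: 5.35
position: [0.3963, -0.1906, 0.1202]
tool_rot: [1.209, 1.208, -1.208]
ft_force: [0.8, 1.5, 1.3]
grip_width: 0.005
```

>>> step_arm(
  increments=[0,0,1,0,0,0,0,0,1,0,0,0,0,0,1,0,0,0,0,0,1,0,0,0],
)

```text
time: 5.85
position: [0.3956, -0.2295, 0.1193]
tool_rot: [1.21, 1.212, -1.208]
ft_force: [0.4, 16.9, 3.3]
grip_width: 0.006
```

>>> step_arm(
  increments=[0,0,0.5,0,0,0,0,0,0.5,0,0,0],
)

```text
time: 6.1
position: [0.3957, -0.23, 0.1189]
tool_rot: [1.216, 1.227, -1.202]
ft_force: [-3.4, 30.6, 14.8]
grip_width: 0.004
```

```bash
cat > look.py <<'E'
from h import *
import sys
n,f,x0,y0,x1,y1,k=sys.argv[1],sys.argv[2],*map(float,sys.argv[3:8])
im=cv2.cvtColor(ctrl.get_image(n),cv2.COLOR_RGB2BGR);cv2.imwrite('pics/full_'+f,im)
cv2.imwrite('pics/'+f,cv2.resize(im[int(y0):int(y1),int(x0):int(x1)],None,fx=k,fy=k,interpolation=cv2.INTER_CUBIC))
E
python3 look.py side l1.png 260 130 420 260 4
```

```text
(no output)
```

View pics/l1.png

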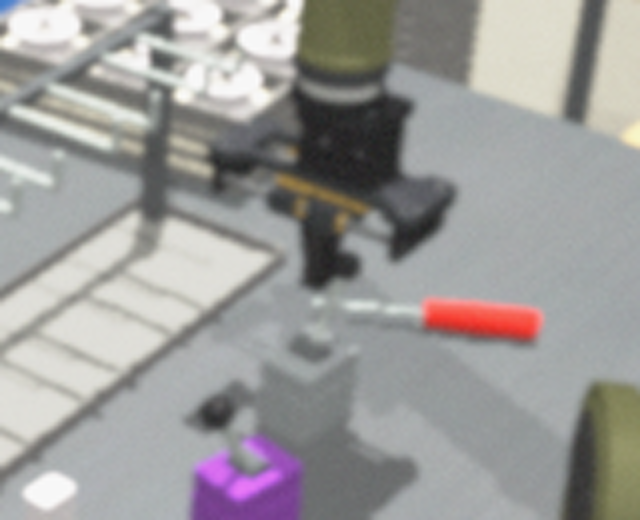

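>>> step_arm(
  increments=[0,0,-1.5,0,0,0,0,0,-2.5,0,0,0,-4,0,0,0,0,0,-5,0,0,0,0,0,-3,2,0,0,0,0,0,4,-4,0,0,0,0,0,-5,0,0,0,0,0,-5,0,0,0,0,0,-5,0,0,0,0,0,-5,0,0,0,0,0,-5,0,0,0,0,0,-5,0.06,0,0],
  fingers=100,
)

```text
time: 7.65
position: [0.4549, 0.1417, 0.2397]
tool_rot: [1.253, 1.177, -1.254]
ft_force: [-0.1, 0.2, 0.3]
grip_width: 0.997
```

```bash
python3 look.py top l2.png 240 130 410 280 4; python3 -c "
from h import *
s=ctrl.get_state();print(s['position'],s['tool_rot'])"
```

```text
[0.45377004 0.15004253 0.24022906] [ 1.25279621  1.18392448 -1.24575764]
```

View pics/l2.png

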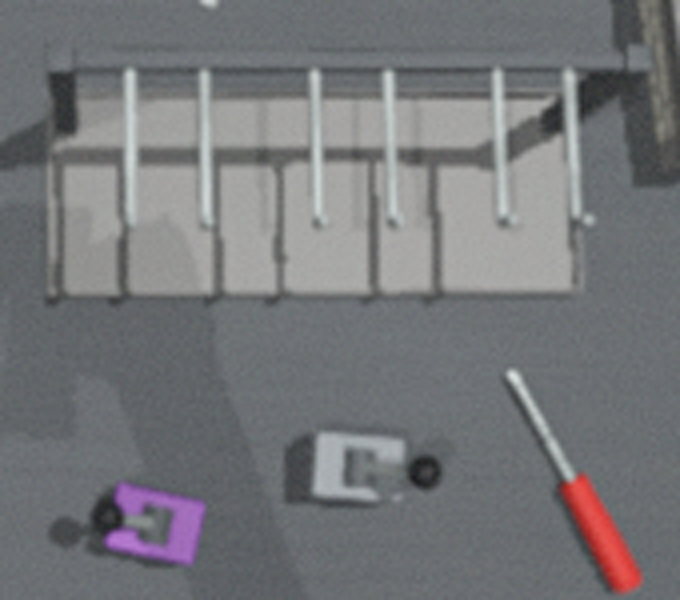

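>>> step_arm(
  increments=[0,-1.1,-4.4,0,0,0,0,-1.1,-4.5,0,0,0,0,-1.1,-4.5,0,0,0,0,-1.2,-4.5,0,0,0,0,0,0,0,0,0],
)

```text
time: 8.32
position: [0.418, 0.3258, 0.2395]
tool_rot: [1.247, 1.188, -1.246]
ft_force: [-0.0, -0.8, 0.8]
grip_width: 0.999
```

```bash
python3 look.py wrist w1.png 0 0 512 384 1.5; python3 look.py side s1.png 120 200 300 340 4;python3 - <<'E'
from h import *
s=ctrl.get_state();print(s['position'],s['tool_rot'])
for n in ['wrist','side']:
  p=ctrl.camera_params(n)
  for nm in ['basket_large','basket_large_bail']:
    print(n,nm,[(round(q['score'],2),np.round(towld(p,q['xyz']),3).tolist()) for q in ctrl.spot_point(n,nm)])
p=ctrl.camera_params('top');print(onz(p,240+425/4-.5,130+470/4-.5,.132))
E
```

```text
[0.42048902 0.32149169 0.23922033] [ 1.25053697  1.18098155 -1.25171682]
wrist basket_large [(0.91, [0.429, 0.329, -0.004])]
wrist basket_large_bail [(0.64, [0.424, 0.325, 0.111])]
side basket_large [(0.77, [0.422, 0.328, -0.002]), (0.31, [0.604, -0.184, 0.002])]
side basket_large_bail [(0.83, [0.422, 0.329, 0.113])]
[ 0.38338185 -0.25088677  0.132     ]
```

View pics/w1.png

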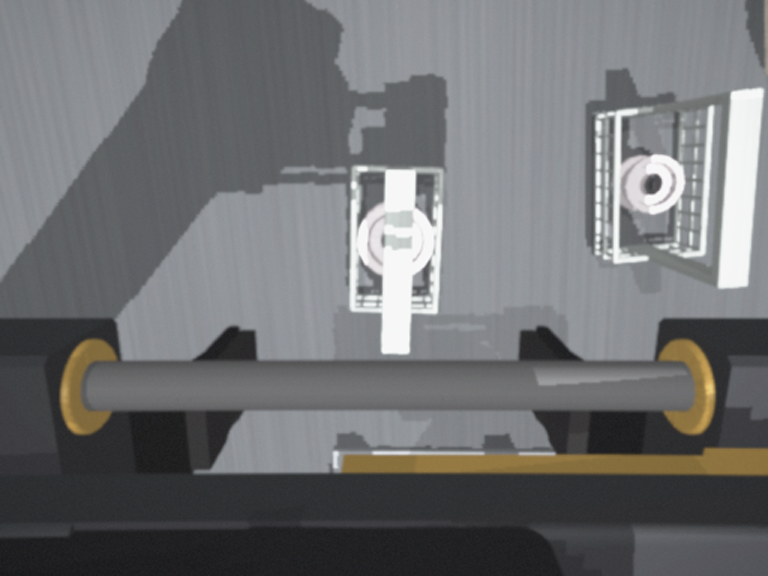

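View pics/s1.png

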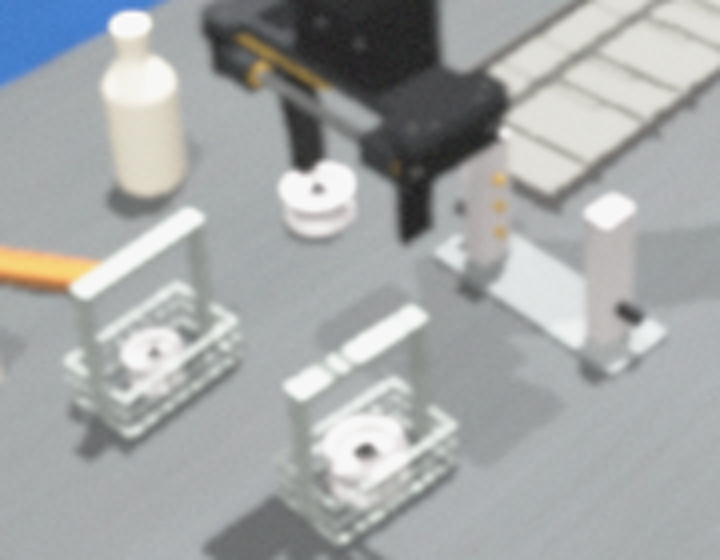

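>>> step_arm(
  increments=[4,0,-0.4,0,0,0,4,0,0,0,0,0,3.5,0,0,0,0,0,2.7,0,0,0,0,0,0,0,0,0,0,0],
)

```text
time: 9.25
position: [0.4206, 0.3233, 0.0959]
tool_rot: [1.25, 1.18, -1.257]
ft_force: [0.5, 1.2, -0.0]
grip_width: 1.001
```

>>> step_arm(
  increments=[0,0,0,0,0,0,0,0,0,0,0,0,0,0,0,0,0,0,0,0,0,0,0,0,0,0,0,0,0,0,0,0,0,0,0,0,0,0,0,0,0,0,0,0,0,0,0,0],
  fingers=0,
  force=35,
)

```text
time: 10.25
position: [0.4214, 0.3255, 0.0975]
tool_rot: [1.253, 1.181, -1.252]
ft_force: [0.3, 0.7, -1.3]
grip_width: 0.177
```

```bash
python3 look.py side s2.png 120 200 300 340 4; python3 -c "
from h import *
s=ctrl.get_state();print(s['position'],s['tool_rot'],s['ft_force'])"
```

```text
[0.42128037 0.32533199 0.09743917] [ 1.25250919  1.18057326 -1.25258593] [ 0.09236753 -1.06309693  0.76323954]
```

View pics/s2.png

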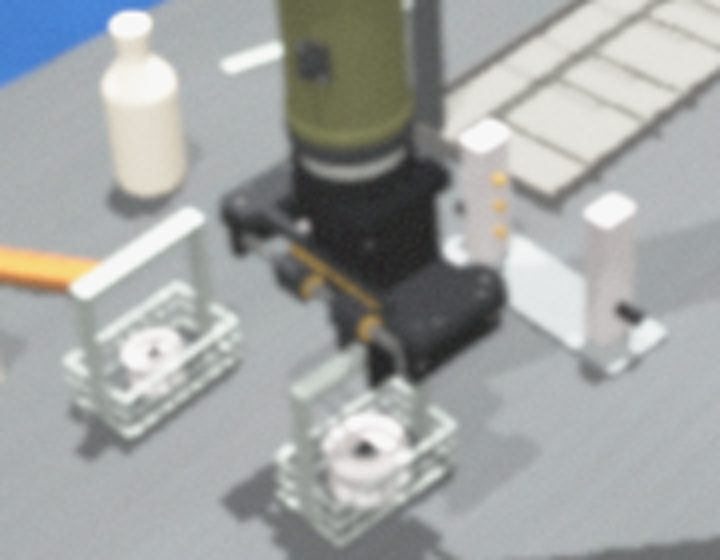

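>>> step_arm(
  increments=[-1,0,0,0,0,0,-3,0,0,0,0,0,0,2.2,2,0,0,0,0,2.2,3,0,0,0,0,0,2.2,0,0,0,0,0,0,0,0,0,0,0,0,0,0,0,0,0,0,0,0,0],
)

```text
time: 11.3
position: [0.4604, 0.2524, 0.1378]
tool_rot: [1.252, 1.182, -1.251]
ft_force: [-0.7, 0.0, -3.4]
grip_width: 0.18
```

```bash
python3 look.py side s3.png 120 180 310 320 4; python3 look.py top t3.png 115 145 255 260 5;python3 -c "
from h import *
s=ctrl.get_state();print(s['position'],s['tool_rot'],s['ft_force'])"
```

```text
[0.46044464 0.25209099 0.13763026] [ 1.25145828  1.18204367 -1.25091117] [ 0.89433886  0.66274112 -2.35436212]
```

View pics/s3.png

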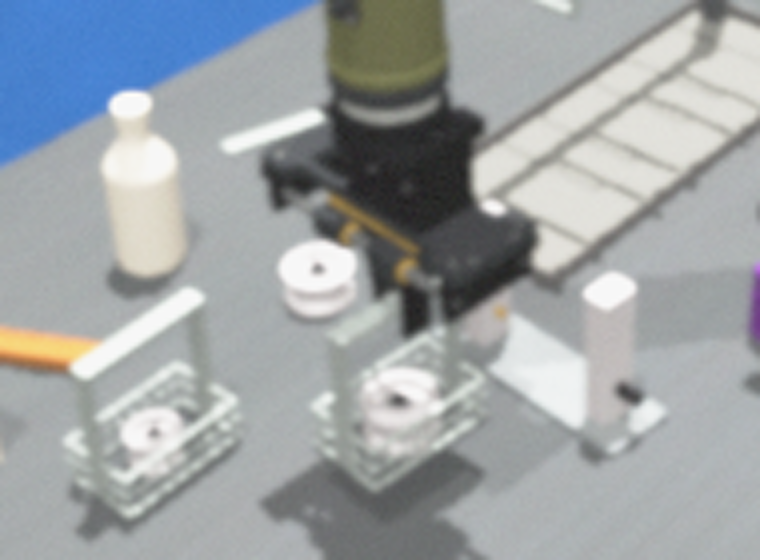

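View pics/t3.png

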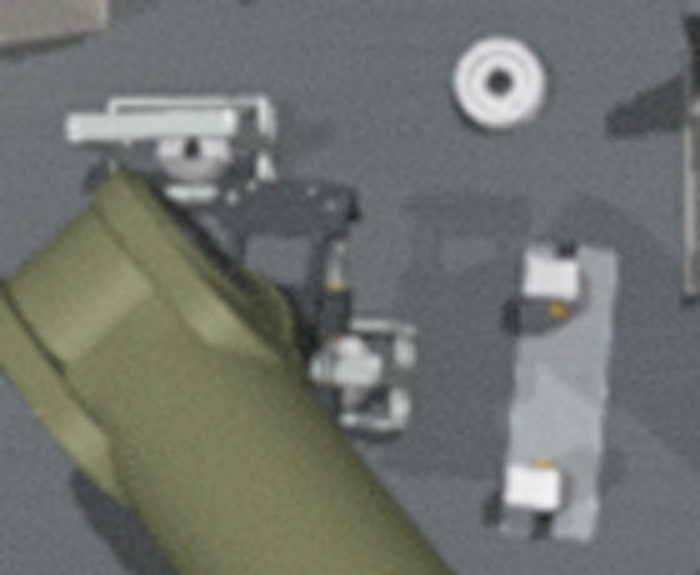

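Run:
```python
from ov import *
t=cv2.imread('pics/full_t3.png');s=cv2.imread('pics/full_s3.png')
GT=((.4545,.1135),-.05)
it=[(*GT,gate()),((.4604,.256,.041),-.06,basket()),(*GT,[((-.046,.14,.12),(-.046,-.1,.12)),((.046,.14,.12),(.046,-.1,.12))])]
draw('top',t,(155,175,255,260),7,it,'q1.png');draw('side',s,(170,200,310,310),5,it,'q2.png')
```

```text
(no output)
```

View pics/q1.png

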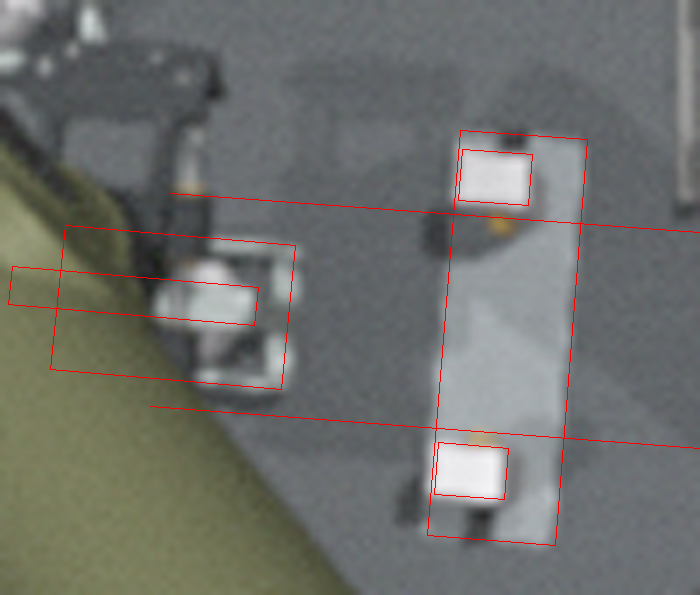

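View pics/q2.png

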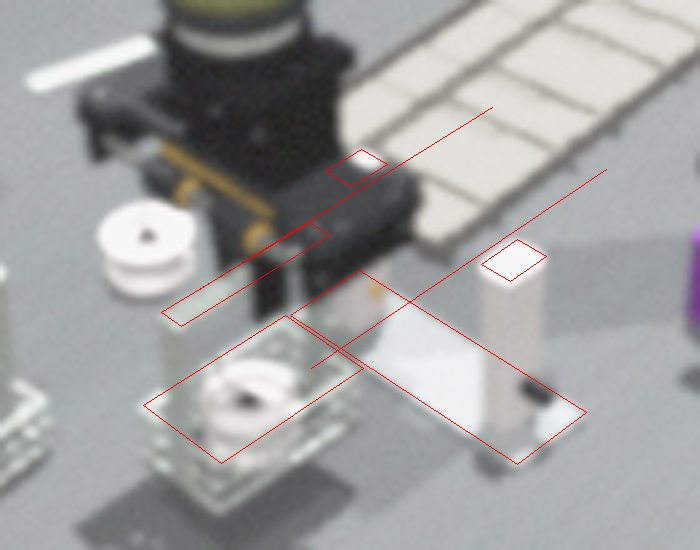

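>>> step_arm(
  increments=[0,0.1,3,0,0,0,0,0.1,3,0,0,0,0,0,3,0,0,0,0,0,3,0,0,0,0,0,3,0,0,0,0,0,3,0,0,0,0,0,3,0,0,0,0,0,3,0,0,0,0,-0.5,3,0,0,0,0,-0.5,1.5,0,0,0,0,0,0,0,0,0],
)

```text
time: 12.78
position: [0.4359, -0.0335, 0.1375]
tool_rot: [1.253, 1.18, -1.254]
ft_force: [0.6, 0.7, -2.7]
grip_width: 0.18
```

```bash
python3 look.py side s4.png 120 150 370 320 3; python3 look.py top t4.png 115 145 315 260 4;python3 -c "
from h import *
s=ctrl.get_state();print(s['position'],s['tool_rot'],s['ft_force'])"
```

```text
[ 0.43650157 -0.03191689  0.13765641] [ 1.25203585  1.18122297 -1.2510058 ] [ 0.51179112  0.21885823 -2.78891089]
```

View pics/s4.png

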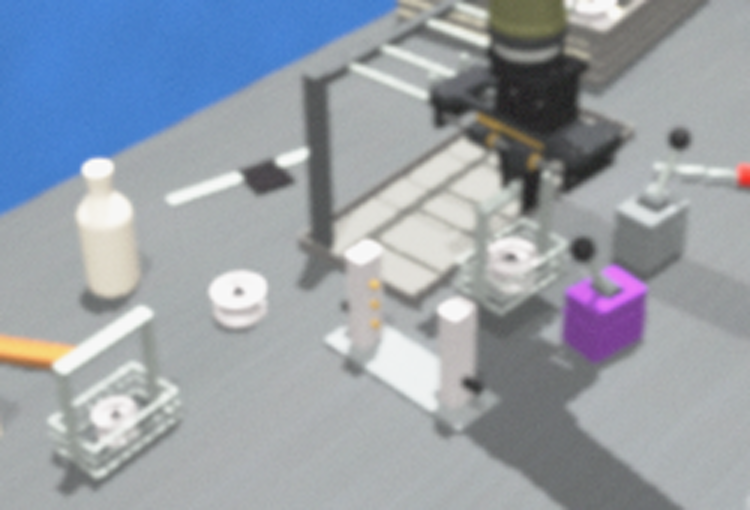

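View pics/t4.png

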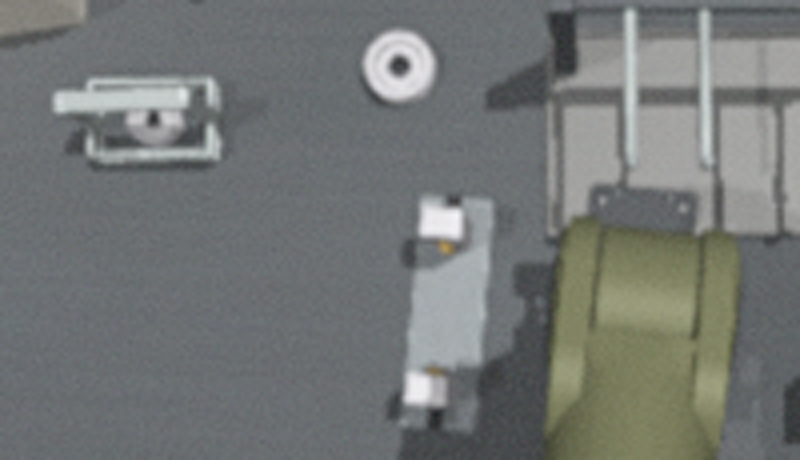

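>>> step_arm(
  increments=[-3,0,0,0,0,0,-4,0,0,0,0,0,-4,0,0,-0.04,0,0,-2.8,0,0,-0.035,0,0,0,0,3,0,0,0,0,0,4,0,0,0,0,-0.2,4,0,0,0,0,0,3,0,0,0,0,0,1.7,0,0,0,0,0,0,0,0,0],
)

```text
time: 14.12
position: [0.4368, -0.1902, 0.2753]
tool_rot: [1.199, 1.218, -1.197]
ft_force: [0.3, 0.3, -1.8]
grip_width: 0.175
```

```bash
python3 look.py side s5.png 180 80 400 270 3.2; python3 look.py wrist w5.png 0 0 512 384 1.5;python3 -c "
from h import *
s=ctrl.get_state();print(s['position'],s['tool_rot'],s['ft_force'])"
```

```text
[ 0.43713327 -0.18838408  0.27556358] [ 1.19663588  1.2183504  -1.19537049] [ 0.14018945  1.15016116 -2.56937885]
```

View pics/s5.png

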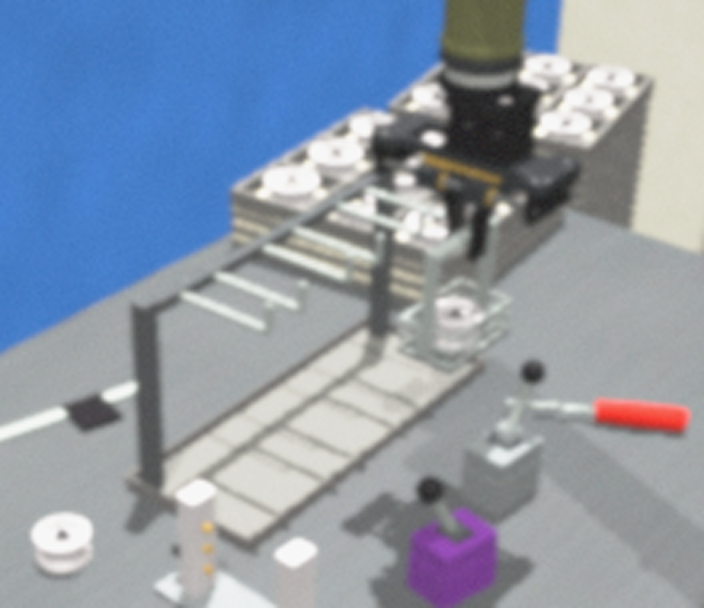

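View pics/w5.png

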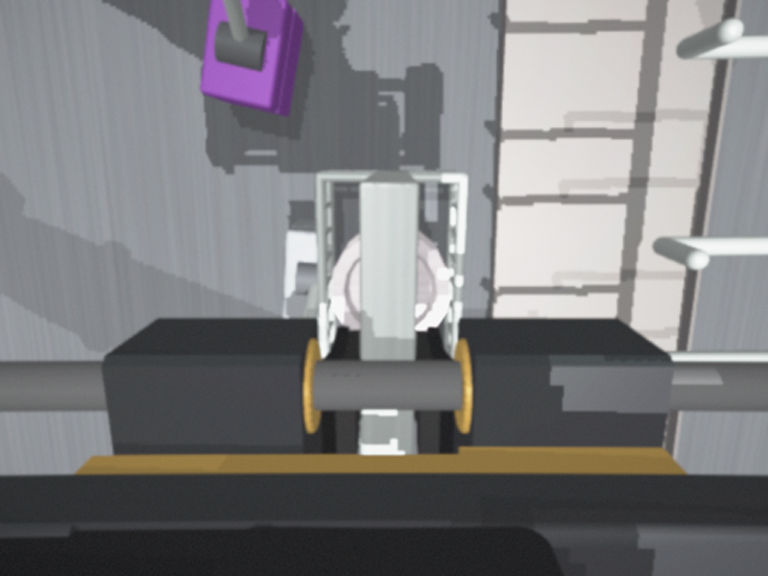

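Run:
```python
from h import *
p=ctrl.camera_params('wrist')
print(onz(p,697/1.5,259/1.5,.249),onz(p,732/1.5,30/1.5,.249),onz(p,385/1.5,180/1.5,.298))
```

```text
[ 0.55053654 -0.15833858  0.249     ] [ 0.54906418 -0.0814706   0.249     ] [ 0.43554717 -0.1294747   0.298     ]
```

>>> step_arm(
  increments=[0,2,0,0,0,0,0,3,0.1,0,0,0,0,3,0.1,0,0,0,0,3,0,0,0,0,0,2,0,0,0,0,0,1,0,0,0,0,0,0,0,0,0,0,2,0,0,0,0,0,0,0,0,0,0,0,0,0,0,0,0,0],
)

```text
time: 15.48
position: [0.5763, -0.1903, 0.2558]
tool_rot: [1.197, 1.216, -1.198]
ft_force: [-0.5, 0.5, -2.7]
grip_width: 0.178
```

```bash
python3 look.py side s6.png 200 80 360 220 4.2; python3 look.py wrist w6.png 0 0 512 384 1.5;python3 -c "
from h import *
s=ctrl.get_state();print(s['position'],s['tool_rot'],s['ft_force'])"
```

```text
[ 0.57671521 -0.19013981  0.2562565 ] [ 1.1976444   1.21518636 -1.19743018] [ 0.18828351 -0.74735092 -3.42210011]
```

View pics/s6.png

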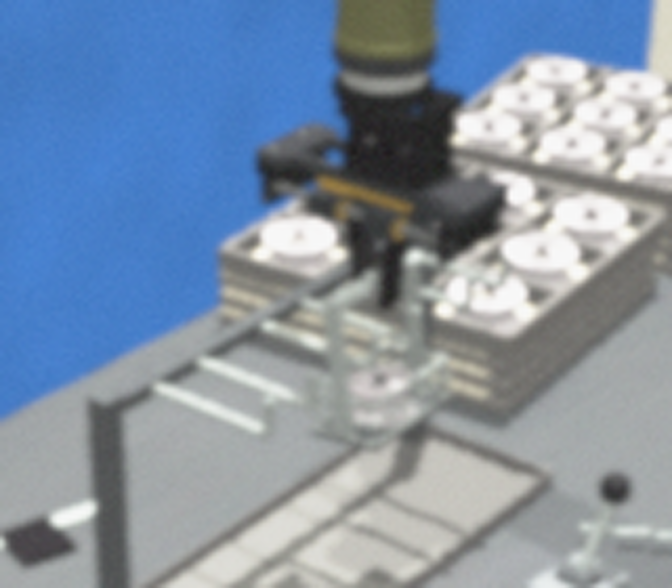

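View pics/w6.png

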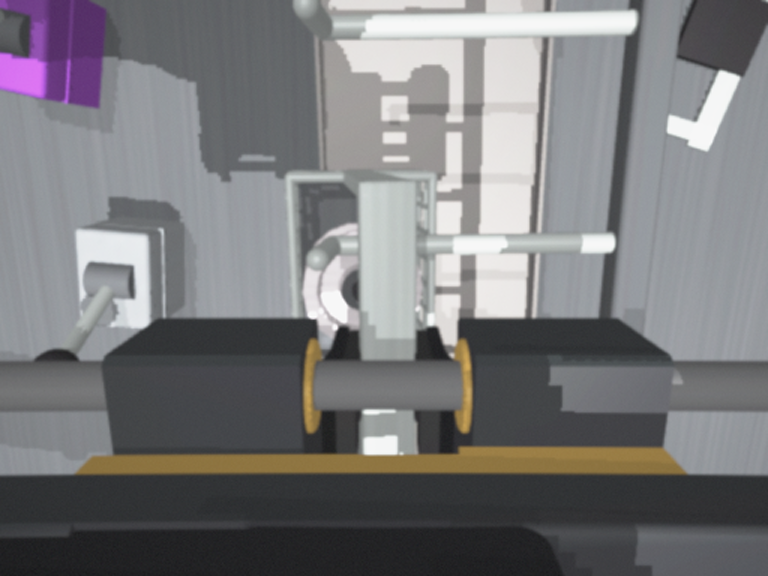

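>>> step_arm(
  increments=[1,-0.2,0,0,0,0,2,0,0,0,0,0,1.3,0,0,0,0,0,0,0,0,0,0,0],
)

```text
time: 16.08
position: [0.5734, -0.1898, 0.2105]
tool_rot: [1.197, 1.22, -1.199]
ft_force: [0.4, 0.8, -2.5]
grip_width: 0.178
```

>>> step_arm(
  increments=[0.3,0,0,0,0,0,0.2,0,0,0,0,0,0,0,0,0,0,0],
)

```text
time: 16.45
position: [0.575, -0.1899, 0.208]
tool_rot: [1.198, 1.216, -1.197]
ft_force: [-0.0, -0.2, -2.7]
grip_width: 0.179
```

>>> step_arm(
  increments=[0.2,0,0,0,0,0,0,0,0,0,0,0],
)

```text
time: 16.7
position: [0.5751, -0.1899, 0.2074]
tool_rot: [1.197, 1.215, -1.197]
ft_force: [-2.4, 0.2, 5.3]
grip_width: 0.179
```

```bash
python3 look.py side s7.png 200 80 360 220 4.2; python3 look.py wrist w7.png 0 0 512 384 1.5;python3 -c "
from h import *
s=ctrl.get_state();print(s['position'],s['tool_rot'],s['ft_force'])"
```

```text
[ 0.57509486 -0.18994489  0.20748364] [ 1.19714188  1.21469075 -1.19698237] [-3.11328421  0.91194445  6.17369715]
```

View pics/s7.png

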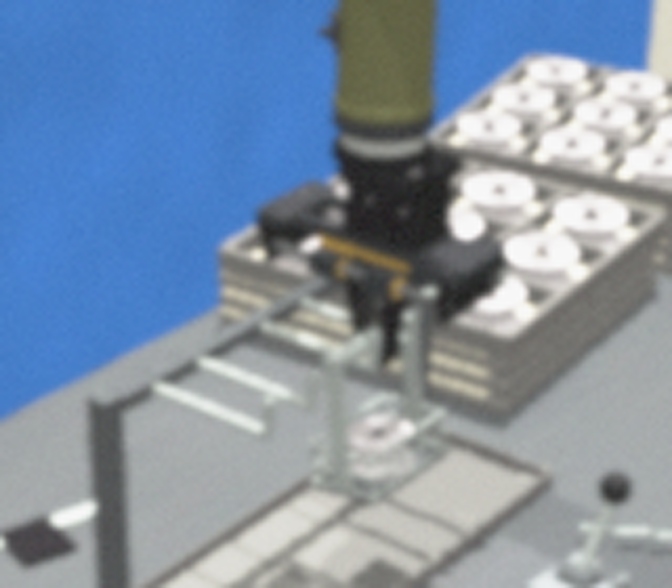

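View pics/w7.png

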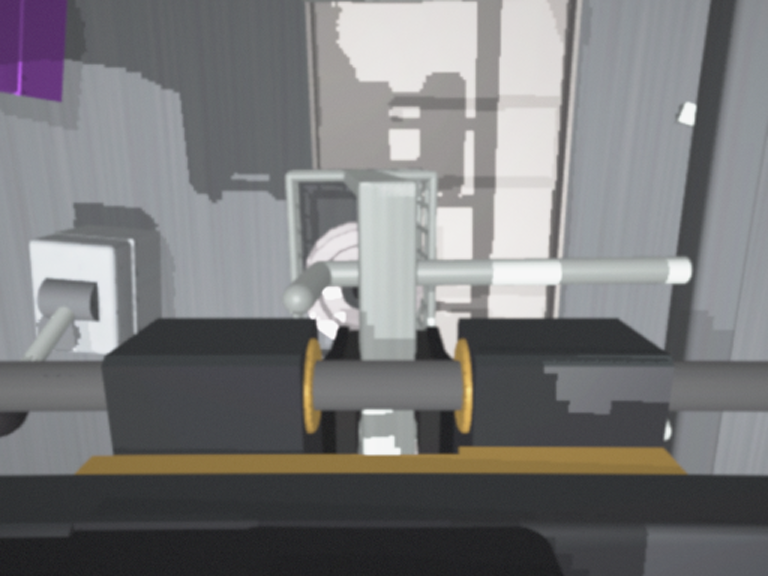

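>>> step_arm(
  increments=[0,0,0,0,0,0,0,0,0,0,0,0,0,0,0,0,0,0,0,0,0,0,0,0],
  fingers=65,
)

```text
time: 17.3
position: [0.5746, -0.1899, 0.2054]
tool_rot: [1.197, 1.217, -1.198]
ft_force: [-0.6, 0.2, 0.6]
grip_width: 0.542
```

>>> step_arm(
  increments=[-2,0,0,0,0,0,-3,0,0,0,0,0,-4,0,0,0,0,0,0,0,0,0,0,0],
)

```text
time: 17.8
position: [0.5768, -0.1897, 0.3006]
tool_rot: [1.199, 1.21, -1.193]
ft_force: [0.0, -0.6, -0.7]
grip_width: 0.649
```

```bash
python3 look.py side s8.png 200 80 360 220 4.2; python3 look.py top t8.png 115 100 410 260 2.6;python3 -c "
from h import *
s=ctrl.get_state();print(s['position'],s['tool_rot'],s['ft_force'])"
```

```text
[ 0.57496923 -0.18987579  0.29669474] [ 1.19743685  1.21498248 -1.19670306] [-0.20015656 -0.22683031 -0.57976049]
```

View pics/s8.png

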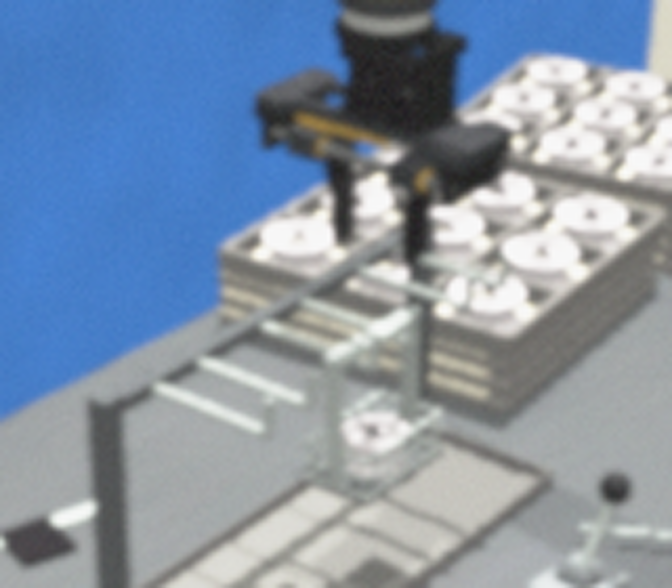

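View pics/t8.png

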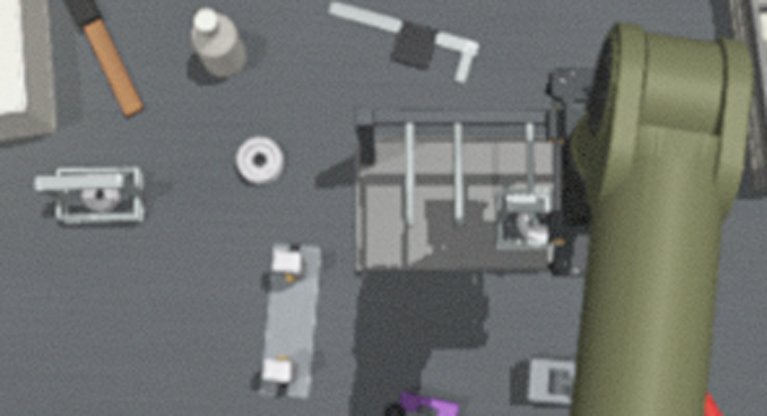

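>>> step_arm(
  increments=[0,0,-3,0,0,0,0,0.4,-5,0,0,0,0,0.4,-5,0,0,0,0,0.4,-5,0,0,0,0,0.4,-5,0,0,0,0,0.4,-5.4,0,0,0,0,0.4,-5.4,0,0,0,0,0.4,-5.4,0,0,0,0,0.4,-5.4,0,0,0,0,0.4,-5.4,0,0,0,0,0.4,-5,-0.02,0,0,0,0,0,0,0,0],
  fingers=100,
)

```text
time: 19.4
position: [0.6023, 0.3664, 0.2933]
tool_rot: [1.175, 1.235, -1.178]
ft_force: [0.8, -0.3, 0.3]
grip_width: 1.001
```

```bash
python3 look.py wrist w9.png 0 0 512 384 1.5; python3 look.py side s9.png 120 200 300 340 4;python3 - <<'E'
from h import *
s=ctrl.get_state();print(s['position'],s['tool_rot'])
for n in ['wrist','side']:
  p=ctrl.camera_params(n)
  for nm in ['basket_medium','basket_medium_bail']:
    print(n,nm,[(round(q['score'],2),np.round(towld(p,q['xyz']),3).tolist()) for q in ctrl.spot_point(n,nm)])
E
```

```text
[0.60528334 0.36086061 0.29423967] [ 1.17972387  1.22685904 -1.18353549]
wrist basket_medium [(0.62, [0.61, 0.352, 0.001]), (0.57, [0.453, 0.11, 0.005])]
wrist basket_medium_bail [(0.83, [0.612, 0.355, 0.116])]
side basket_medium [(0.6, [0.603, 0.362, 0.001])]
side basket_medium_bail [(0.62, [0.609, 0.367, 0.111])]
```

View pics/w9.png

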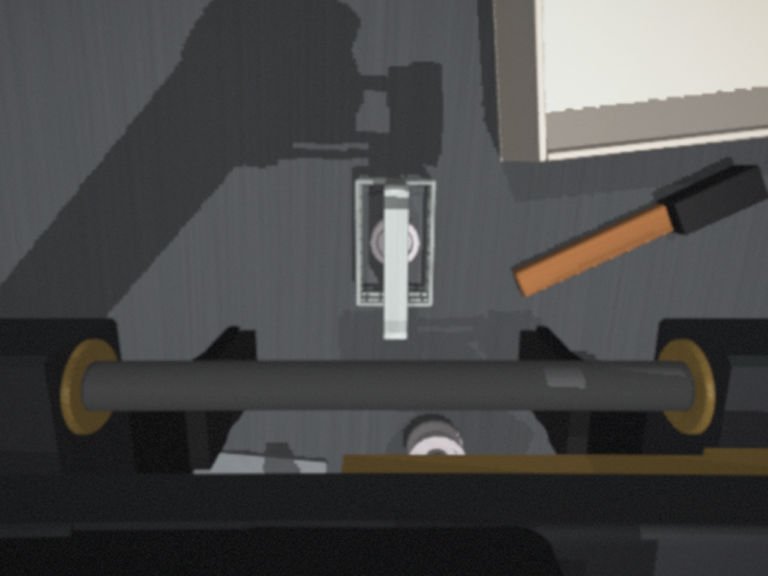

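View pics/s9.png

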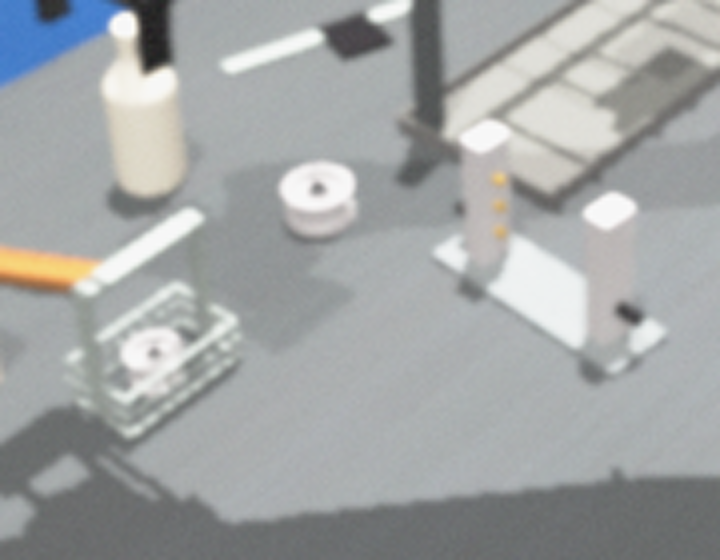

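Run:
```python
from h import *
p=ctrl.camera_params('wrist')
print(onz(p,397/1.5,186/1.5,.12),onz(p,395/1.5,339/1.5,.12),ctrl.get_state()['position'])
```

```text
[0.6116804  0.40471329 0.12      ] [0.6142053  0.30095729 0.12      ] [0.60679586 0.35849622 0.29553986]
```

Run:
```python
from h import *
p=ctrl.camera_params('wrist');s=ctrl.get_state();R=np.array(p['R']);c=-R.T@np.array(p['t'])
Rt=Rn.from_rotvec(s['tool_rot']); rel=Rt.inv().apply(c-s['position']); Rrel=R@Rt.as_matrix()
print(rel)
def cam(pos,rv):
    Rt=Rn.from_rotvec(rv);q=dict(p);q['R']=Rrel@Rt.as_matrix().T;q['t']=-q['R']@(np.array(pos)+Rt.apply(rel));return q
q=cam([.4205,.3215,.2392],[1.2505,1.181,-1.2515])
a,b=onz(q,400/1.5,170/1.5,.12),onz(q,397/1.5,353/1.5,.12);print(a,b,(a+b)/2)
```

```text
[-1.61985278e-01  1.23509952e-04 -6.52503632e-02]
[0.430624   0.37866176 0.12      ] [0.42361557 0.27555716 0.12      ] [0.42711979 0.32710946 0.12      ]
```

>>> step_arm(
  increments=[5,0.3,0.2,0,0,0,5,0,0,0,0,0,5,0,0,0,0,0,3,0,0,0,0,0,1.8,0,0,0,0,0,0,0,0,0,0,0],
)

```text
time: 20.45
position: [0.609, 0.3575, 0.0967]
tool_rot: [1.182, 1.225, -1.185]
ft_force: [0.1, -0.4, 0.4]
grip_width: 1.0
```

>>> step_arm(
  increments=[0,0,0,0,0,0,0,0,0,0,0,0,0,0,0,0,0,0,0,0,0,0,0,0,0,0,0,0,0,0,0,0,0,0,0,0,0,0,0,0,0,0,0,0,0,0,0,0],
  fingers=0,
  force=35,
)

```text
time: 21.45
position: [0.6087, 0.3588, 0.0975]
tool_rot: [1.182, 1.226, -1.183]
ft_force: [0.0, -0.6, -1.2]
grip_width: 0.174
```

```bash
python3 look.py side s10.png 120 200 300 340 4; python3 -c "
from h import *
s=ctrl.get_state();print(s['position'],s['tool_rot'],s['ft_force'])"
```

```text
[0.60854454 0.35883355 0.09742906] [ 1.18204729  1.22644035 -1.18302642] [-0.72523986 -0.43800334  0.0960638 ]
```

View pics/s10.png

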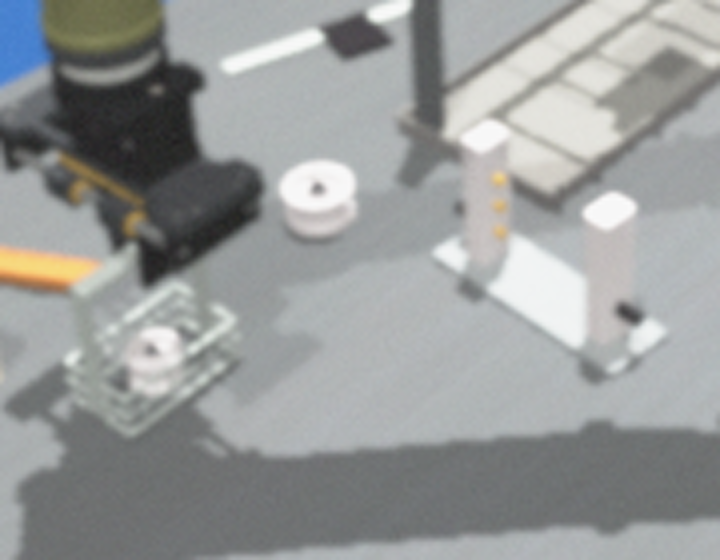

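>>> step_arm(
  increments=[-1,0,0,0,0,0,-3,0,0,0,0,0,0,-3.5,2,0,0,0,0,-4,2.5,0,0,0,0,-4,2.5,0,0,0,0,-3.7,2.4,0,0,0,0,0,0,0.05,0,0,0,0,0,0.045,0,0,0,0,0,0,0,0,0,0,0,0,0,0],
)

```text
time: 22.75
position: [0.4603, 0.2595, 0.1377]
tool_rot: [1.252, 1.181, -1.252]
ft_force: [-0.6, 0.6, -2.1]
grip_width: 0.18
```

```bash
python3 look.py side s11.png 120 200 300 340 4; python3 look.py top t11.png 115 145 255 260 5;python3 - <<'E'
from ov import *
s=ctrl.get_state();print(s['position'],s['tool_rot'],s['ft_force'])
x,y,z=s['position']
t=cv2.imread('pics/full_t11.png');sd=cv2.imread('pics/full_s11.png')
GT=((.4545,.1135),-.05)
it=[(*GT,gate()),((x,y,z-.097),-.057,basket()),(*GT,[((-.046,.14,.12),(-.046,-.1,.12)),((.046,.14,.12),(.046,-.1,.12))])]
draw('top',t,(155,175,255,260),7,it,'q3.png');draw('side',sd,(170,200,310,310),5,it,'q4.png')
E
```

```text
[0.46030291 0.2595509  0.13752513] [ 1.25187161  1.18127084 -1.25203077] [-0.15777695 -0.71909471 -1.69290488]
```

View pics/q3.png

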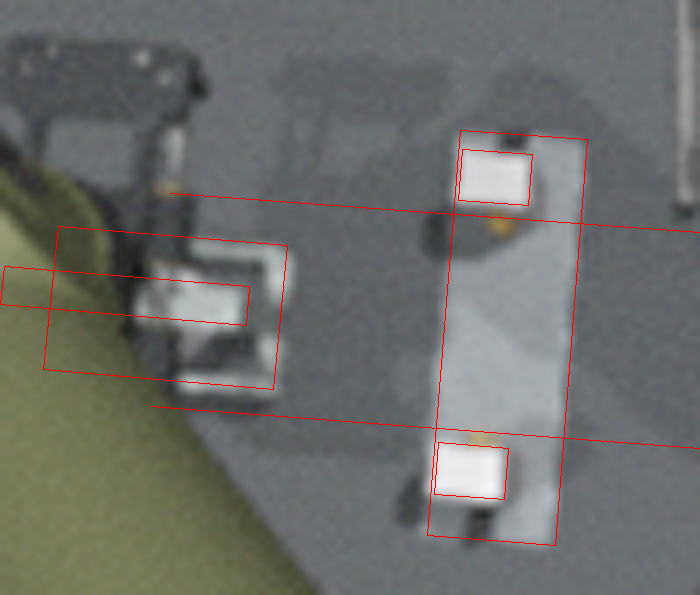

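View pics/q4.png

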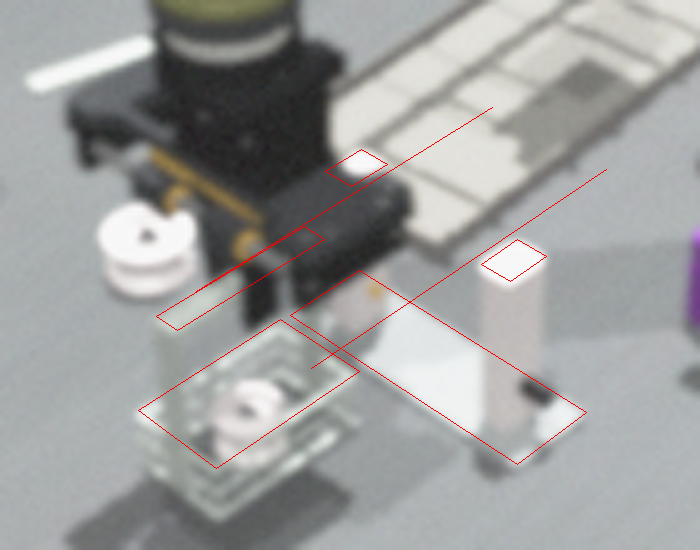

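>>> step_arm(
  increments=[0,0.1,3.5,0,0,0,0,0.1,3.2,0,0,0,0,0,3,0,0,0,0,0,3,0,0,0,0,0,3,0,0,0,0,0,3,0,0,0,0,0,3,0,0,0,0,0,3,0,0,0,0,-0.5,3,0,0,0,0,-0.5,1.5,0,0,0,0,0,0,0,0,0],
)

```text
time: 24.22
position: [0.4349, -0.0324, 0.1374]
tool_rot: [1.253, 1.18, -1.254]
ft_force: [0.2, 1.2, -2.4]
grip_width: 0.179
```

```bash
python3 look.py side s12.png 120 150 370 320 3;python3 -c "
from h import *
s=ctrl.get_state();print(s['position'],s['tool_rot'],s['ft_force'])"
```

```text
[ 0.43528878 -0.03130962  0.13755694] [ 1.25292921  1.18059807 -1.25248753] [-0.09708874  0.0126451  -3.15658894]
```

View pics/s12.png

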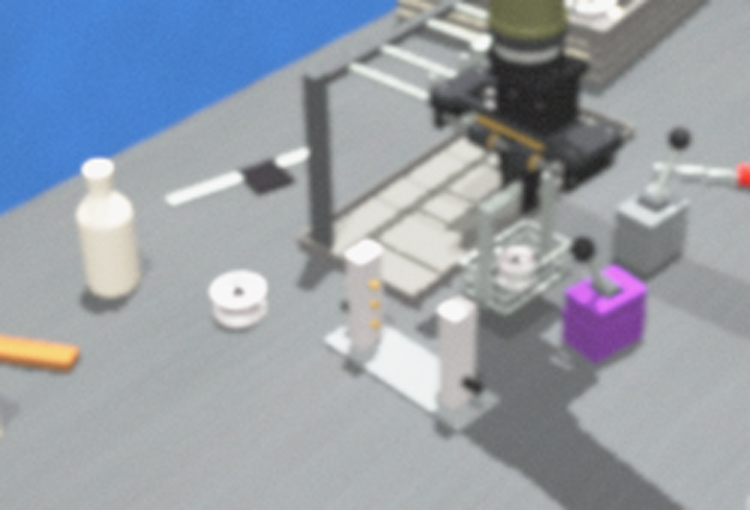

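>>> step_arm(
  increments=[-3,0,0,0,0,0,-4,0,0,0,0,0,-4,0,0,-0.04,0,0,-2.8,0,0,-0.035,0,0,0,0,1.5,0,0,0,0,0,1.1,0,0,0,0,2.8,0,0,0,0,0,3,0.1,0,0,0,0,3,0.1,0,0,0,0,3,0,0,0,0,0,2,0,0,0,0,0,0,0,0,0,0],
)

```text
time: 25.78
position: [0.5744, -0.058, 0.2718]
tool_rot: [1.199, 1.22, -1.197]
ft_force: [6.2, -0.4, -14.7]
grip_width: 0.177
```

>>> step_arm(
  increments=[2,0,0,0,0,0,0,0,0,0,0,0],
)

```text
time: 26.02
position: [0.5712, -0.0579, 0.2528]
tool_rot: [1.195, 1.221, -1.202]
ft_force: [0.0, -0.2, -2.5]
grip_width: 0.176
```

```bash
python3 look.py side s13.png 200 80 360 220 4.2; python3 look.py wrist w13.png 0 0 512 384 1.5;python3 -c "
from h import *
s=ctrl.get_state();print(s['position'],s['tool_rot'],s['ft_force'])"
```

```text
[ 0.57267631 -0.05768647  0.25515298] [ 1.19661831  1.21702757 -1.19897707] [-0.07910095  0.05728462 -2.49448486]
```

View pics/s13.png

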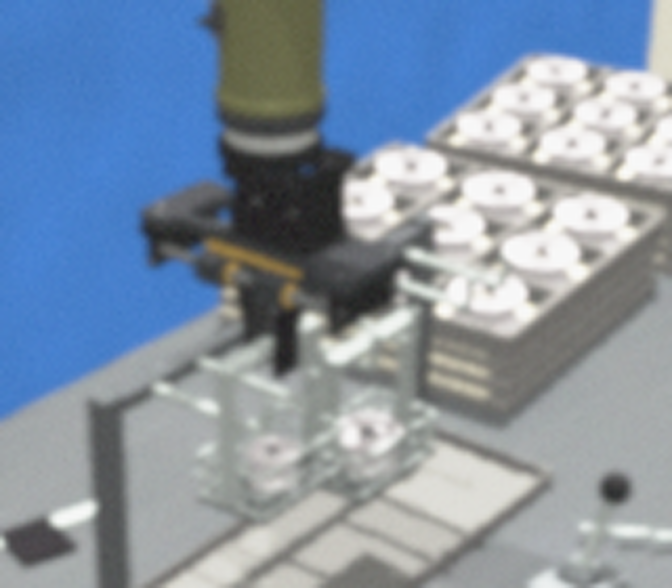

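View pics/w13.png

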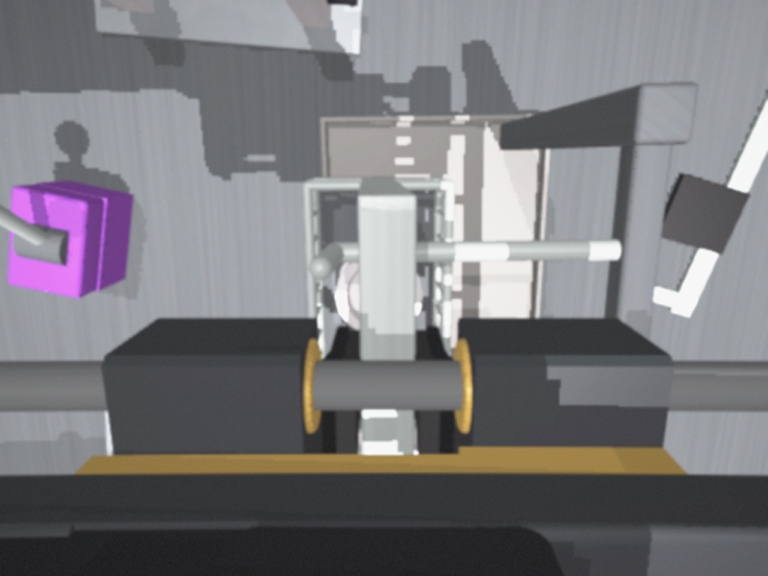

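>>> step_arm(
  increments=[1,0,0,0,0,0,2,0,0,0,0,0,1.3,0,0,0,0,0,0,0,0,0,0,0],
)

```text
time: 26.62
position: [0.5725, -0.0575, 0.2107]
tool_rot: [1.196, 1.219, -1.199]
ft_force: [0.1, 0.1, -1.7]
grip_width: 0.175
```

>>> step_arm(
  increments=[0.3,0,0,0,0,0,0.2,0,0,0,0,0,0,0,0,0,0,0],
)

```text
time: 27.0
position: [0.5737, -0.0574, 0.2077]
tool_rot: [1.197, 1.216, -1.197]
ft_force: [0.7, -0.8, -1.9]
grip_width: 0.178
```

```bash
python3 look.py side s14.png 200 80 360 220 4.2; python3 look.py wrist w14.png 0 0 512 384 1.5;python3 -c "
from h import *
s=ctrl.get_state();print(s['position'],s['tool_rot'],s['ft_force'])"
```

```text
[ 0.57376867 -0.05745061  0.20780075] [ 1.19747347  1.21625528 -1.19716512] [-0.86502381 -0.00637228 -3.56562597]
```

View pics/s14.png

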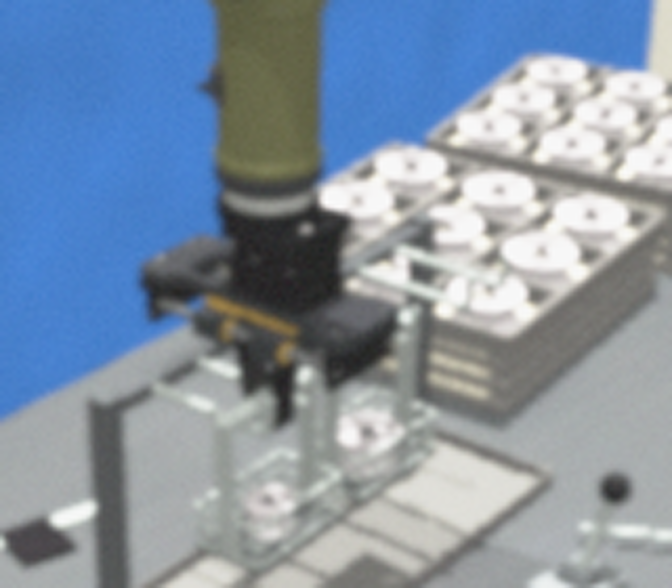

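View pics/w14.png

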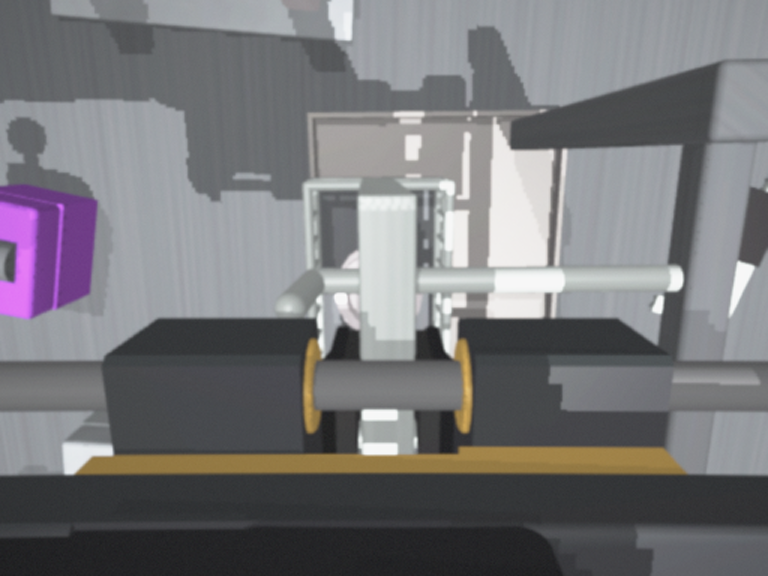

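>>> step_arm(
  increments=[0.2,0,0,0,0,0,0,0,0,0,0,0],
)

```text
time: 27.35
position: [0.574, -0.0575, 0.2063]
tool_rot: [1.197, 1.216, -1.197]
ft_force: [-1.9, 0.5, 2.8]
grip_width: 0.179
```

>>> step_arm(
  increments=[0,0,0,0,0,0,0,0,0,0,0,0,0,0,0,0,0,0,0,0,0,0,0,0,0,0,0,0,0,0],
  fingers=65,
)

```text
time: 27.98
position: [0.5736, -0.0575, 0.2055]
tool_rot: [1.197, 1.217, -1.197]
ft_force: [-0.6, 0.3, 0.1]
grip_width: 0.618
```

>>> step_arm(
  increments=[-2,0,0,0,0,0,-3,0,0,0,0,0,-4,0,0,0,0,0,0,0,0,0,0,0],
)

```text
time: 28.48
position: [0.5757, -0.0569, 0.3004]
tool_rot: [1.2, 1.21, -1.192]
ft_force: [-0.0, -0.2, -0.6]
grip_width: 0.648
```

```bash
python3 look.py side s15.png 200 80 360 220 4.2;python3 -c "
from h import *
s=ctrl.get_state();print(s['position'],s['tool_rot'],s['ft_force'])"
```

```text
[ 0.57471788 -0.05714986  0.29824003] [ 1.19864703  1.21301866 -1.19463825] [ 0.23812676 -0.98409143  0.03109368]
```

View pics/s15.png

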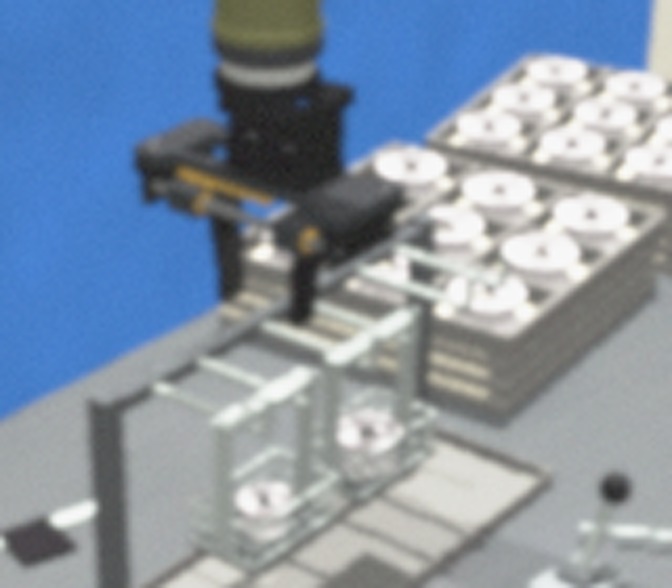

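>>> step_arm(
  increments=[0,-3,0,0,0,0,0,-4,0,0,0,0,0,-4,0,0,0,0,0,-3.5,3,0.015,0,0,0,0,4.5,0,0,0,0,0,4.5,0,0,0,0,-1,4.5,0,0,0,0,-1,4.5,0,0,0,0,-1.5,3.2,0,0,0,0,0,0,0,0,0],
  fingers=0,
)

```text
time: 29.78
position: [0.3921, -0.3045, 0.2945]
tool_rot: [1.213, 1.209, -1.214]
ft_force: [0.6, 0.6, 0.0]
grip_width: 0.004
```

```bash
python3 look.py side s16.png 200 100 400 250 3.6;python3 -c "
from h import *
s=ctrl.get_state();print(s['position'],s['tool_rot'],s['ft_force'],s['grip_width'])"
```

```text
[ 0.39343719 -0.30232383  0.29479533] [ 1.21117619  1.21036544 -1.21018188] [1.05948438 0.61806333 0.77030326] 0.0018176071113813583
```

View pics/s16.png

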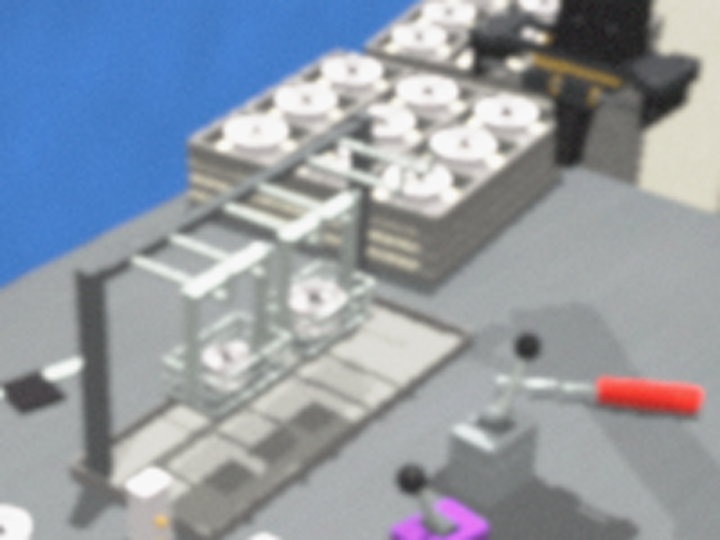

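>>> step_arm(
  increments=[4,0,0,0,0,0,5,0,0,0,0,0,5,0,0,0,0,0,3.5,0,0,0,0,0,0,0,-2,0,0,0,0,0,-1,0,0,0,0,0,-1,0,0,0,0,0,-1,0,0,0,0,0,-1,0,0,0,0,0,-1,0,0,0,0,0,-1,0,0,0],
)

```text
time: 31.2
position: [0.3941, -0.2209, 0.1204]
tool_rot: [1.209, 1.21, -1.208]
ft_force: [0.2, -1.0, 1.1]
grip_width: 0.006
```

>>> step_arm(
  increments=[0,0,-1,0,0,0,0,0,-0.7,0,0,0,0,0,0,0,0,0],
)

```text
time: 31.58
position: [0.394, -0.2041, 0.1204]
tool_rot: [1.208, 1.211, -1.208]
ft_force: [-0.2, -0.4, -0.0]
grip_width: 0.006
```

>>> step_arm(
  increments=[0,0,-0.4,0,0,0,0,0,-0.4,0,0,0],
)

```text
time: 31.82
position: [0.3941, -0.1981, 0.1206]
tool_rot: [1.207, 1.208, -1.21]
ft_force: [-0.6, -8.8, -4.0]
grip_width: 0.003
```

>>> step_arm(
  increments=[0,0,-0.4,0,0,0,0,0,-0.4,0,0,0],
)

```text
time: 32.08
position: [0.394, -0.1975, 0.121]
tool_rot: [1.202, 1.196, -1.215]
ft_force: [3.2, -26.6, -12.0]
grip_width: 0.008
```

```bash
python3 look.py side s17.png 260 130 420 260 4;python3 -c "
from h import *
s=ctrl.get_state();print(s['position'],s['ft_force'],s['grip_width'])"
```

```text
[ 0.39396074 -0.19760746  0.12098177] [  1.99450645 -22.0535266  -11.41476311] 0.00719341680284574
```

View pics/s17.png

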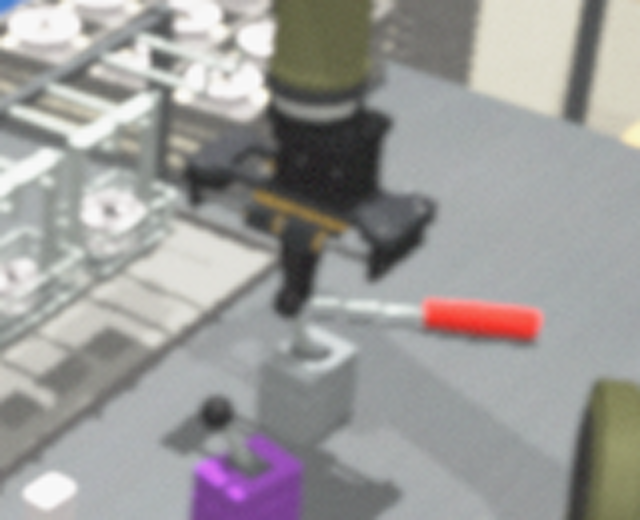

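Stop reached at about 25 N with the knob over to the left. Backing off and leaving.

>>> step_arm(
  increments=[0,0,1.5,0,0,0,0,0,3,0,0,0,0,0,3,0,0,0,0,0,3,0,0,0,-4,0,0,0,0,0,-5,0,0,0,0,0,-5,0,0,0,0,0,0,-2,4,0,0,0,0,-2,4,0,0,0,0,-2,4,0,0,0,0,-2,4,0,0,0,0,0,0,0,0,0],
)

```text
time: 33.62
position: [0.3105, -0.4584, 0.2594]
tool_rot: [1.214, 1.208, -1.215]
ft_force: [0.5, 0.7, -0.6]
grip_width: 0.003
```

```bash
python3 look.py side s18.png 200 100 400 250 3.6;python3 look.py top t18.png 240 130 410 280 4;python3 -c "
from h import *
s=ctrl.get_state();print(s['position'],s['ft_force'])
for n in ['top','side']:
  p=ctrl.camera_params(n)
  for nm in ['blower_tip','basket_large_bail','basket_medium_bail']:
    print(n,nm,[(round(q['score'],2),np.round(towld(p,q['xyz']),3).tolist()) for q in ctrl.spot_point(n,nm)])
"
```

```text
[ 0.31407754 -0.45450113  0.25993384] [1.43790802 0.12635084 0.73326628]
top blower_tip [(0.53, [0.343, -0.017, 0.134]), (0.4, [0.389, -0.175, 0.131])]
top basket_large_bail [(0.91, [0.573, -0.181, 0.222])]
top basket_medium_bail [(0.95, [0.574, -0.052, 0.228]), (0.37, [0.799, 0.215, 0.003])]
side blower_tip [(0.56, [0.391, -0.175, 0.131]), (0.48, [0.346, -0.016, 0.13])]
side basket_large_bail [(0.96, [0.571, -0.184, 0.223]), (0.18, [0.39, -0.178, 0.127])]
side basket_medium_bail []
```

View pics/s18.png

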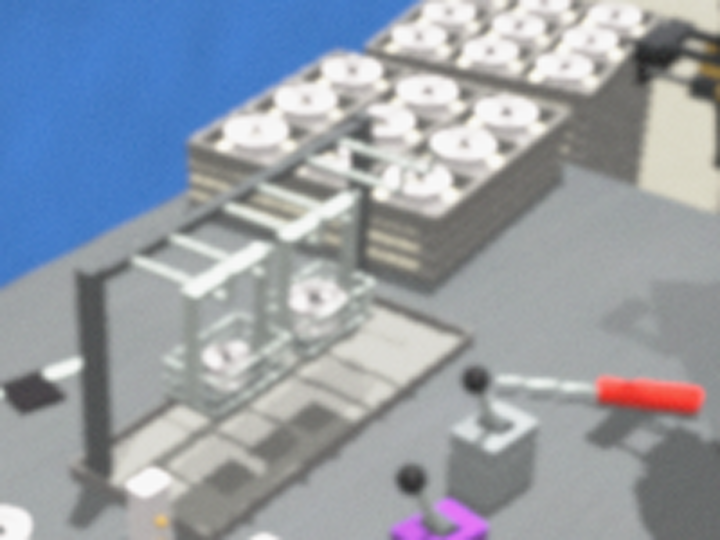

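View pics/t18.png

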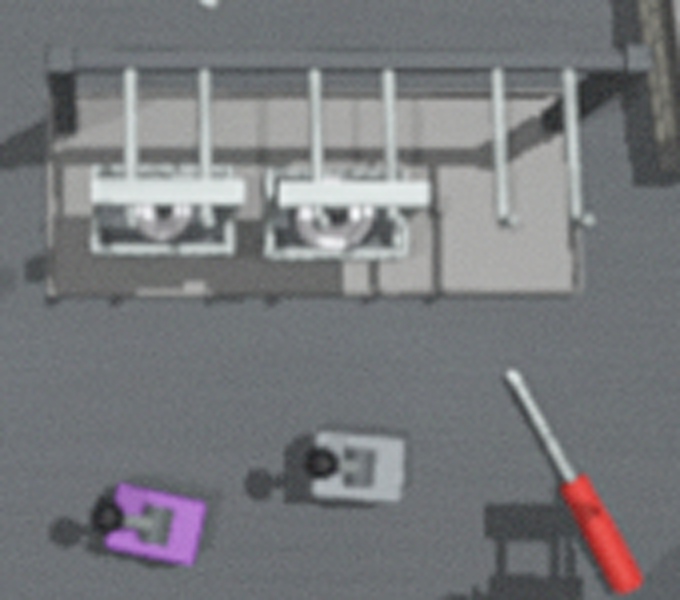

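```bash
python3 -c "
from bench import ctrl
print(ctrl.close_job())"
```

```text
the job is handed in; nothing more can be done
None
```

The job is handed in after about 34 s of robot time: the blower was switched on, both baskets were washed and hung, and the blower was switched off again. Only two baskets were on the bench, the large and the medium; there was no small one.

**Order of work:**
- I threw the lever right until it met its stop, at about 30 N.
- I carried the large basket low through the gate and hung it on the middle hook.
- I did the same with the medium basket and hung it on the left (+y) hook.
- I threw the lever back left until it met its stop, at about 25 N.

**Last checks:**
- **Baskets:** Both baskets hang level over both prongs. The network put the bail points within about 5 mm of where I measured the hooks. It missed the medium bail in the side view, but the top view and the pictures showed it hung.
- **Lever:** The knob went from about y = -0.251 m to -0.175 m, which is a swing of about 1.0 rad. This last off position is a little further left than where the lever first stood.
- **Gate:** The pictures before and after each pass showed the basket lined up and then clear of the posts, and the only force at the end was the basket's weight. I took no reading partway through.
- **Other things:** I left the bystanders and the purple block alone; the last pictures show those in view where they were. The arm was clear of everything when I handed in.

**Disagreement:** As the medium basket came over its hook I read a brief 15 N downward force. It was gone at the next reading, so I took it for a braking transient.

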